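Hook the hold-down strap on the drilling jig and lock it

ROBOT

A 6-joint arm with a two-finger parallel gripper is mounted at the origin on a cart in front of the work surface, level with it; the furniture and walls round the work are solid. World frame = base frame: x ahead of the robot, y to its left, z up, the work surface at z = 0. Lengths are in m, angles in rad, forces in N, time in s.
With the tool pointing down it reaches from about 0.4 to 0.825 m from the base axis. Payload 7 kg.
Tool frame: the origin (TCP) lies at the very end of the fingers, on their centre line; the grasp point (between the pads) lies 19 mm behind it (tcp_to_grasp is the distance from the TCP to the grasp point, in m); x points along the fingers, z is the direction in which the jaws open and shut, and the axes are right-handed (so a half turn about x gives the same grasp; the last joint's range is limited). The gripper opens to 88 mm and grips with 3 to 60 N. Pads are 19 mm wide; open, the fingers measure 130 mm over their backs; the gripper's body (78 mm by 193 mm) begins 47 mm behind the grasp point.
Start: joints at [1.625, 0.359, 0.012, 0, -1.224, -0.288], TCP at [0.156, 0.657, 0.227] pointing down, gripper open.
Joint ranges: [-3.07, 3.07], [-1.43, 2.12], [-1.02, 1.25], [-3.03, 1.67], [-3.05, -0], [-3.03, 3.03]. Speed limits (rad/s): [2.39, 2.39, 3.01, 3.14, 3.14, 3.14].

INTERFACE

Orientations are given as [roll, pitch, yaw] about the fixed x, y, z axes, in that order (R = Rz(yaw) Ry(pitch) Rx(roll)).
In Python, from station import get_state, grab_frame, job_done, tcp_to_grasp gives the robot as it stands. The module is installed in compiled form; this text tells all that it offers.
- The arm moves only by the shell command python3 -m crank 'ROWS' [FORCE]. ROWS is JSON, a list of rows, each a list of 7 numbers: the shift along the tool's x, y, z in m, then the turn, a rotation vector about the tool's x, y, z in rad, then the opening, from 0 (shut) to 1 (fully open). In form: [[x, y, z, wx, wy, wz, fingers], ...]. A call has 1 to 10 rows; each row is the pose to reach, as a shift and turn from the pose commanded when the call began, along the tool's axes at that moment; what a row does not reach only later rows make up. A row lasts 1/8 s, in which the tool goes at most 62.5 mm and 10.7 degrees, less where a joint would pass 70% of its speed; a pose out of reach is approached as far as the arm can. A call with a gripper value outside its range is refused whole. The fingers move at their own pace and stop on an object; FORCE is the grip in N (left out, the last holds). Time passes only in rows, so rows that repeat a pose let the fingers close. It gives the time, the measured TCP pose, the force and the opening at its end, in the units of the state.
- get_state(): the state, without advancing time (a new reading comes with each control period).
- grab_frame(name): name is "scene" or "top"; returns a dict with "pixels" (420x560x3 uint8, red, green, blue), "vfov" (degrees; the focal length in pixels is half the picture's height over the tangent of half this angle, whatever the lens; pixels are square), "cx", "cy" (the principal point, pixels), "extrinsics" (4x4, takes a point from world to camera coordinates). Camera axes: x right, y up, looking along -z (the intrinsics and any distortion apply to the point x, -y, -z); pixel columns grow to the right and rows downward; lengths in m; the calibration is good to about 2 mm. A picture is of the moment at which its call begins. There is no depth.
- job_done(): hands the job in, once; it reports no verdict.
The state is a dict: "t": time; "q": joint angles; "qd": joint speeds; "joint_efforts": joint torques, N m; "eef_pos": TCP position; "ee_rot": TCP orientation; "force": force on the tool from outside, world axes, zero at the start; "moment": the same for the moment, N m; "width": finger opening in m.
Only numpy, scipy, OpenCV 4.12 (cv2) and the standard library are available. Lean on these libraries where they do the work, as an engineer would, in place of code of your own. Each camera call takes 0.05 s, during which the arm holds its last target.

TASK

Fasten the work block in the drilling jig with the loose steel strap: tilt the strap with its tab end high, pass its oblong eye over the wide head of the jig's stud, then level it so that the eye is caught under the head and the other end lies down between the two lugs of the rest. Then swing the jig's keeper arm fully across the strap's end to lock it. Leave the block in its nest and the other things on the bench where they are.

Things in the scene. Friction and masses are not known exactly. Their poses are not given: they have to be found in the camera images.
- strap_tab (a point): Loose dark steel strap, 5 mm thick, 195 mm long, 0.25 kg, flat on the bench. Point: centre of its upright grip tab, 10 mm thick (x), 36 mm wide (y), 44 mm tall; 22 mm above the strap's top face, 27 mm above its underside. x: along the strap from eye to free end, z: up out of the plate. The free end (44 mm wide) is 70 mm away in +x, the eye's centre 95 mm away in -x.
- strap_eye (a point): Centre of the strap's oblong eye at mid-thickness (2.5 mm above the underside, 24.5 mm below strap_tab). Axes as strap_tab. Opening 37 mm (x) by 58 mm (y), corners cut off by 7 mm; the end bar on its -x side is 12 mm long (x), so the strap ends 30.5 mm from here in -x; the plate is 76 mm wide here.
- strap_end (a point): Point on the underside of the strap, 25 mm short of its free end, 140 mm from the eye's centre; it comes to lie over the rest.
- stud_seat (a point): On the jig's stud axis, on the flat pad (56 x 64 mm, 32.5 mm above the bench) for the strap's eye end. x: along the jig from stud to rest, to the robot's left; z up. Shank 10 mm diameter; round head 45 mm diameter, 5 mm thick, underside 20 mm above here. Tilt about 40 degrees: the end bar goes in under the head on the side away from the rest and on towards the shank, then the tab end comes down.
- rest (a point): Middle of the top face of the rest for the strap's other end, 140 mm from stud_seat along the jig's x and at the same height. Same axes. Two lugs, 52 mm apart (inside) across y, stand 5 mm above the rest; the 44 mm wide strap lies between them.
- nest (a point): Centre of the nest for the work block (where block_center belongs): between six short pins on the jig's base, 75 mm from stud_seat along x.
- block_center (a point): Centre of the loose grey work block, 70 x 100 x 20 mm, already in the nest; its top is 0.5 mm below the pad's level. The strap passes over it.
- keeper_hinge (a point): On the vertical hinge axis of the keeper, level with the top of its arm (46 mm above the bench), 15 mm beyond the rest's middle along the jig's x and 45 mm to its -y side. Jig axes.
- keeper (a joint): Angle of the keeper arm in rad about the upward axis. 0: the arm points along the jig's +x, beyond the rest; it grows as the arm swings towards the jig's +y and stops at 1.57, when it lies straight across the strap's end (2.5 mm above it). Negative: swung to the outside. Light friction, it stays where it is left.
- keeper_knob (a point): Point on the upright round knob (14 mm diameter, 36 mm tall, standing on the arm) at the end of the keeper arm, 22 mm above the arm's top, 60 mm from the hinge axis. x points along the arm. The arm is 16 mm wide and 6 mm thick.
- spanner: Bystander: small spanner, 178 x 34 x 10 mm, on the right; origin at its underside.
- bush: Bystander: flanged bush, 42 mm diameter, 22 mm tall, standing behind the strap; origin at its underside.
Mind the look-alikes: they are no part of the job. What is shaped like the part that bears block_center but turquoise is not meant.

How it is judged:
By the outcome, as a careful person would: the job done as asked, in the order asked, and still so for the second after the job is handed in, with the robot touching nothing.
It also fails if it takes over 58 s, if anything falls off the work surface, if the arm or the gripper's body presses on something with over 40 N, if the wrist force passes 120 N, or if a joint passes its speed limit or range.

## Working session

There is one attempt and no reset: what is moved stays moved. The work goes in short steps, Python scripts to look and compute and a shell command to move; the robot and the scene stay as the last step left them, time stands still between calls to the robot, and variables do not carry over. Pictures are saved under pics/ and viewed, and the job is handed in when it is done.

```bash
mkdir -p pics; ls; python3 - <<'E'
from station import *
import cv2,json
s=get_state();print(s,tcp_to_grasp)
for n in("scene","top"):
    f=grab_frame(n);cv2.imwrite(f"pics/{n}0.png",f["pixels"][:,:,::-1])
    print(n,[k for k in f],f["vfov"],f["cx"],f["cy"],f["extrinsics"], [ (k,f[k]) for k in f if k not in("pixels","vfov","cx","cy","extrinsics")])
E
```

```text
pics
{'t': 0.0, 'q': array([ 1.62513047e+00,  3.59324680e-01,  1.10509452e-02, -3.83428179e-04,
       -1.22407963e+00, -2.88112383e-01]), 'qd': array([ 0.00090494, -0.00042646, -0.00049194, -0.00160707, -0.00054052,
        0.00062807]), 'joint_efforts': array([ 1.48743202e-03, -5.82717061e+01,  2.93052274e+01,  6.99721947e+00,
        6.83462567e-03, -1.49993011e-04]), 'eef_pos': array([0.15626015, 0.65615554, 0.22565347]), 'ee_rot': array([ 0.06065146,  1.5691981 , -1.74405369]), 'force': array([0.3249344 , 0.66372548, 0.30438055]), 'moment': array([-0.0017242 , -0.01858131, -0.01532201]), 'width': 0.08746725680041866} 0.0188
scene ['pixels', 'vfov', 'cx', 'cy', 'extrinsics'] 50.413781954066536 283.6445765864441 217.46322330533985 [[ 0.88672152 -0.46213084  0.01265081 -0.41743062]
 [ 0.2815504   0.56152968  0.7780834  -0.2304907 ]
 [-0.36668014 -0.68638146  0.62803358 -0.86502967]
 [ 0.          0.          0.          1.        ]] []
top ['pixels', 'vfov', 'cx', 'cy', 'extrinsics'] 45.15389554710491 280.91197650857777 211.43720738747362 [[ 0.02498429 -0.99942224  0.02304284  0.02449047]
 [ 0.98482432  0.02856627  0.17118708 -0.54710715]
 [-0.17174643  0.01841616  0.98496904 -1.12455213]
 [ 0.          0.          0.          1.        ]] []
```

View pics/scene0.png

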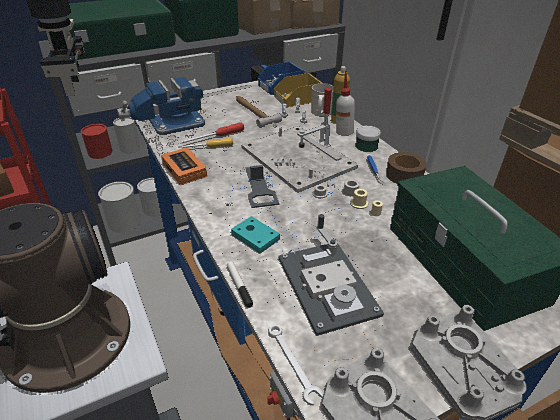

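View pics/top0.png

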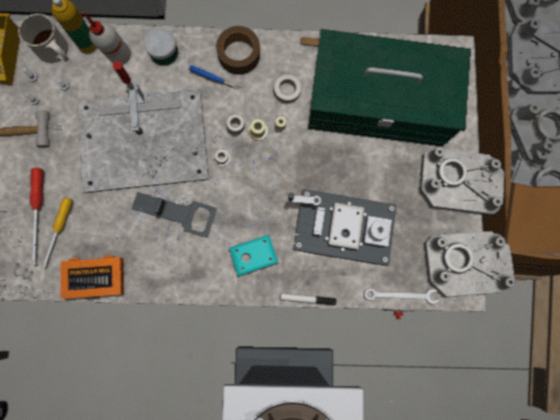

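The scene view shows the strap at about (262,185) and the jig at (330,285). In the top view the strap runs from (135,205) to (213,220) with its eye at (202,217). The stud head is at (377,231), the rest near (319,222) and the keeper knob at about (293,199). I'll enlarge these.

```bash
cat > h.py <<'E'
import numpy as np,cv2
from station import *
def save(n,name,box,k):
    f=grab_frame(n);crop(f,name,box,k);return f
def crop(f,name,box,k):
    x0,y0,x1,y1=box
    im=cv2.resize(f["pixels"][y0:y1,x0:x1,::-1],None,fx=k,fy=k,interpolation=cv2.INTER_CUBIC)
    for u in range((x0+9)//10*10,x1,10):
        cv2.line(im,(int((u-x0+.5)*k),0),(int((u-x0+.5)*k),6 if u%50 else 14),(0,255,255),1)
        if u%20==0: cv2.putText(im,str(u),(int((u-x0+.5)*k)-10,24),0,.4,(0,255,255),1)
    for v in range((y0+9)//10*10,y1,10):
        cv2.line(im,(0,int((v-y0+.5)*k)),(6,int((v-y0+.5)*k)),(0,255,255),1)
        if v%20==0: cv2.putText(im,str(v),(8,int((v-y0+.5)*k)+4),0,.4,(0,255,255),1)
    cv2.imwrite("pics/"+name,im)
def fl(f): return 210/np.tan(np.radians(f["vfov"]/2))
def ray(f,u,v):
    E=f["extrinsics"];F=fl(f);d=np.array([(u-f["cx"])/F,-(v-f["cy"])/F,-1.])
    return -E[:3,:3].T@E[:3,3],E[:3,:3].T@d
def at(f,u,v,z):
    o,d=ray(f,u,v);return o+d*(z-o[2])/d[2]
def proj(f,p):
    E=f["extrinsics"];c=E[:3,:3]@np.asarray(p)+E[:3,3];F=fl(f)
    return np.array([f["cx"]+F*c[0]/-c[2],f["cy"]-F*c[1]/-c[2]])
E
python3 - <<'E'
from h import *
f=save("top","t1.png",(280,180,410,275),6)
crop(f,"t2.png",(125,180,225,245),7)
g=save("scene","s1.png",(270,200,395,340),4)
crop(g,"s2.png",(235,155,290,215),8)
E
```

```text
(no output)
```

View pics/t1.png

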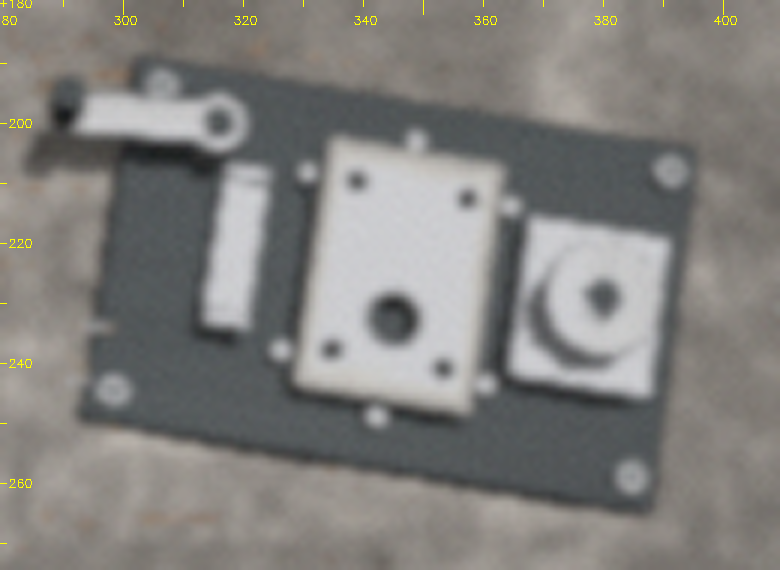

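View pics/t2.png

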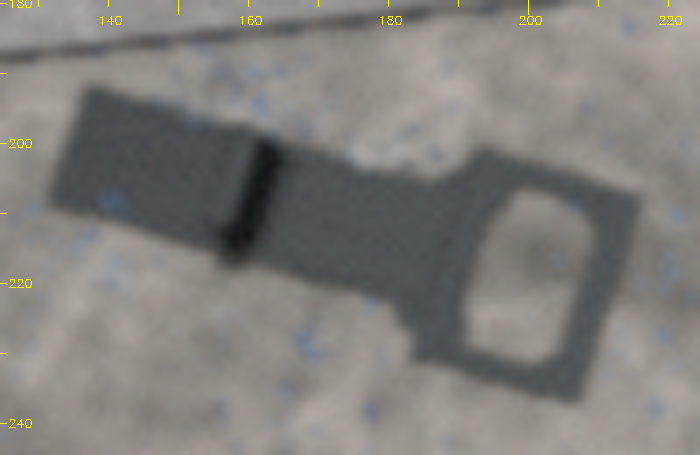

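View pics/s1.png

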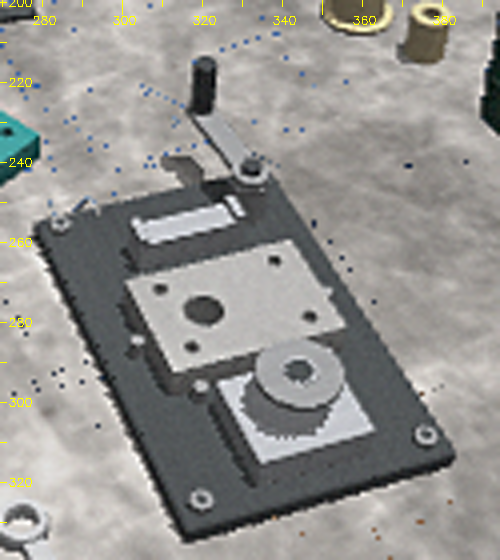

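View pics/s2.png

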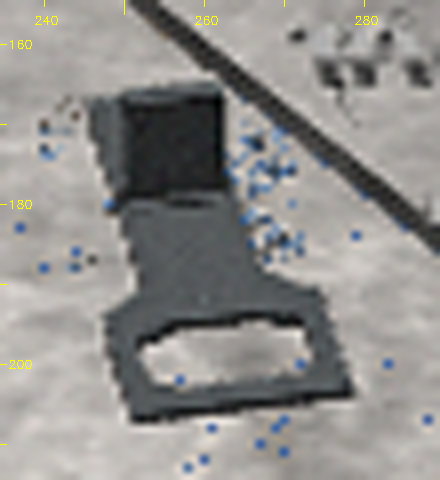

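```bash
cat > fit.py <<'E'
from h import *
from scipy.optimize import least_squares
T=grab_frame("top");S=grab_frame("scene")
def tr(p,q):
    c,s=np.cos(p[2]),np.sin(p[2]);return [p[0]+c*q[0]-s*q[1],p[1]+s*q[0]+c*q[1],q[2]]
def fit(obs,p0,lab):
    def r(p): return np.concatenate([proj(f,tr(p,np.array(q)/1000))-uv for f,q,uv in obs])
    s=least_squares(r,p0,loss="soft_l1");print(lab,s.x.round(4),"deg",np.degrees(s.x[2]).round(2));print(r(s.x).reshape(-1,2).round(1).tolist());return s.x
st=[(T,(-30.5,38,5),(207,236.5)),(T,(-30.5,-38,5),(215.5,207)),(T,(165,22,5),(132,209)),(T,(165,-22,5),(137,192.3)),
 (S,(-30.5,38,5),(251,207)),(S,(-30.5,-38,5),(278.5,203.5)),(T,(95-5,-18,49),(164.5,200)),(T,(90,18,49),(160,216)),(S,(90,-18,49),(262,166.5)),(S,(90,18,49),(250,168)),(T,(0,0,5),(200.5,218.7)),(S,(0,0,5),(261,198.5))]
a=fit(st,[.58,.2,1.5],"strap");fit(st[:4],a,"strapT");fit(st[4:6]+st[8:10]+st[11:],a,"strapS")
jg=[(T,(0,0,57.5),(380,229.7)),(S,(0,0,57.5),(344,293)),(T,(28,-32,32.5),(367.5,215.5)),(T,(-28,-32,32.5),(391,219.5)),(T,(-28,32,32.5),(387.5,246)),(T,(28,32,32.5),(364,241.5)),
(S,(-28,-32,32.5),(362.5,307)),(S,(-28,32,32.5),(335,315.5)),(S,(28,32,32.5),(324,294.5)),(T,(155,-45,48),(316,200)),(S,(155,-45,48),(332.5,241.5)),(T,(140,0,32.5),(319,221)),(S,(140,0,32.5),(317,255.5))]
b=fit(jg,[.5,-.1,1.5],"jig")
fit([o for o in jg if o[0] is T],b,"jigT");fit([o for o in jg if o[0] is S],b,"jigS")
print("knob top T",at(T,290.5,193.5,.082),"S",at(S,320,214.5,.082))
np.save("ab.npy",[a,b])
E
python3 fit.py
```

```text
strap [0.5276 0.2305 1.3231] deg 75.81
[[0.8, 2.0], [1.6, 1.2], [-0.7, 1.0], [0.1, 0.3], [0.2, 0.1], [0.6, -0.1], [-1.8, -1.0], [-2.2, -2.2], [0.8, 0.1], [0.2, 0.1], [-0.3, 1.2], [2.0, 0.1]]
strapT [0.5308 0.2317 1.3299] deg 76.2
[[0.5, 0.6], [1.1, -0.2], [-1.2, 0.1], [-0.5, -0.6]]
strapS [0.5259 0.2316 1.3203] deg 75.65
[[-0.6, 0.0], [-0.1, -0.1], [0.2, 0.1], [-0.4, 0.0], [1.3, 0.0]]
jig [ 0.5086 -0.1888  1.4292] deg 81.89
[[-0.0, -0.1], [0.9, -0.7], [0.2, 0.3], [0.2, 0.3], [0.2, 0.5], [-0.0, 1.0], [1.8, -0.1], [-0.0, -0.3], [-0.4, -0.0], [-0.0, 0.2], [0.4, -0.1], [-0.3, 0.1], [-0.1, -0.4]]
jigT [ 0.5094 -0.1888  1.4312] deg 82.0
[[-0.1, -0.4], [0.2, -0.0], [0.2, -0.1], [0.2, 0.1], [-0.0, 0.7], [-0.1, -0.1], [-0.3, -0.2]]
jigS [ 0.5075 -0.189   1.4266] deg 81.74
[[0.4, -0.4], [1.3, 0.2], [-0.5, -0.1], [-0.8, 0.2], [0.2, 0.1], [-0.4, -0.2]]
knob top T [0.58195895 0.0192253  0.082     ] S [0.57571155 0.02047084 0.082     ]
```

```bash
cat > fit2.py <<'E'
from fit import *
st=[o for o in st if not(o[0] is T and o[1][2]==49)]+[(T,(90,-18,5),(164.5,200)),(T,(90,18,5),(162,217)),(S,(90,-18,5),(262.5,178)),(S,(90,18,5),(250.5,179))]
def pd(f,p,k):
    E=f["extrinsics"];c=E[:3,:3]@np.asarray(p)+E[:3,3];F=fl(f);x=np.array([c[0],-c[1]])/-c[2];x=x*(1+k*(x@x));return np.array([f["cx"],f["cy"]])+F*x
def r(p):
    return np.concatenate([pd(f,tr(P,np.array(q)/1000),p[6] if f is T else p[7])-uv for O,P in((st,p[:3]),(jg,p[3:6])) for f,q,uv in O])
s=least_squares(r,np.r_[a,b,0,0],loss="soft_l1")
print(s.x.round(4),np.degrees(s.x[[2,5]]));
R=r(s.x).reshape(-1,2).round(1).tolist();print(R[:len(st)]);print(R[len(st):])
E
python3 fit2.py
```

```text
strap [0.5276 0.2305 1.3231] deg 75.81
[[0.8, 2.0], [1.6, 1.2], [-0.7, 1.0], [0.1, 0.3], [0.2, 0.1], [0.6, -0.1], [-1.8, -1.0], [-2.2, -2.2], [0.8, 0.1], [0.2, 0.1], [-0.3, 1.2], [2.0, 0.1]]
strapT [0.5308 0.2317 1.3299] deg 76.2
[[0.5, 0.6], [1.1, -0.2], [-1.2, 0.1], [-0.5, -0.6]]
strapS [0.5259 0.2316 1.3203] deg 75.65
[[-0.6, 0.0], [-0.1, -0.1], [0.2, 0.1], [-0.4, 0.0], [1.3, 0.0]]
jig [ 0.5086 -0.1888  1.4292] deg 81.89
[[-0.0, -0.1], [0.9, -0.7], [0.2, 0.3], [0.2, 0.3], [0.2, 0.5], [-0.0, 1.0], [1.8, -0.1], [-0.0, -0.3], [-0.4, -0.0], [-0.0, 0.2], [0.4, -0.1], [-0.3, 0.1], [-0.1, -0.4]]
jigT [ 0.5094 -0.1888  1.4312] deg 82.0
[[-0.1, -0.4], [0.2, -0.0], [0.2, -0.1], [0.2, 0.1], [-0.0, 0.7], [-0.1, -0.1], [-0.3, -0.2]]
jigS [ 0.5075 -0.189   1.4266] deg 81.74
[[0.4, -0.4], [1.3, 0.2], [-0.5, -0.1], [-0.8, 0.2], [0.2, 0.1], [-0.4, -0.2]]
knob top T [0.58195895 0.0192253  0.082     ] S [0.57571155 0.02047084 0.082     ]
[ 0.5292  0.2339  1.3286  0.5085 -0.1897  1.4301 -0.1386 -0.0783] [76.12082211 81.9371188 ]
[[-0.2, 1.2], [0.3, 0.4], [-0.3, 0.7], [0.3, 0.2], [0.3, -0.7], [0.7, -1.0], [0.6, -0.5], [0.1, -0.5], [-1.3, 0.4], [2.0, -0.7], [1.4, 2.1], [-0.6, -0.7], [0.4, 0.9], [0.1, 1.4]]
[[-0.2, -0.1], [0.8, -0.7], [0.2, 0.3], [-0.2, 0.3], [-0.2, 0.3], [0.0, 0.9], [1.5, -0.3], [-0.1, -0.5], [-0.4, 0.1], [0.3, 0.3], [0.5, 0.2], [0.0, 0.2], [-0.1, -0.2]]
```

```bash
cat >> h.py <<'E'
from scipy.spatial.transform import Rotation as Ro
def pose():
    s=get_state();return s["eef_pos"],Ro.from_euler("xyz",s["ee_rot"]),s
def tgt(yaw,sgn,tilt=0):
    # tool axes: strap frame with x at yaw, tab end up by tilt; tool x=-strapz, tool z=sgn*strapx
    S=Ro.from_euler("z",yaw)*Ro.from_euler("y",-tilt)
    M=S.as_matrix();X=-M[:,2];Z=sgn*M[:,0];return Ro.from_matrix(np.c_[X,np.cross(Z,X),Z]),S
def delta(p1,R1,p=None,R=None):
    if p is None: p,R,_=pose()
    print("d",R.inv().apply(np.array(p1)-p).round(4),"rot",(R.inv()*R1).as_rotvec().round(4))
E
python3 - <<'E'
from h import *
p,R,s=pose();print(R.as_matrix().round(3),s["q"].round(3))
yaw=1.3286
e=np.array([.5292,.2335]);t=e+.095*np.array([np.cos(yaw),np.sin(yaw)]);print(t)
for g in(1,-1):
    delta([*t,.13],tgt(yaw,g)[0])
E
```

```text
[[-0.     0.973 -0.232]
 [-0.    -0.232 -0.973]
 [-1.     0.     0.   ]] [ 1.625  0.359  0.012 -0.    -1.224 -0.288]
[0.55198437 0.32572729]
d [0.0965 0.4615 0.2301] rot [-3.1332e+00  1.0000e-04  5.0000e-04]
d [0.0965 0.4615 0.2301] rot [ 0.0083  0.0003 -0.    ]
```

```bash
python3 -m crank '[[0.02,0.4615,0.230,0.008,0,0,1],[0.0965,0.4615,0.230,0.008,0,0,1],[0.0965,0.4615,0.230,0.008,0,0,1],[0.0965,0.4615,0.230,0.008,0,0,1],[0.0965,0.4615,0.230,0.008,0,0,1],[0.0965,0.4615,0.230,0.008,0,0,1],[0.0965,0.4615,0.230,0.008,0,0,1],[0.0965,0.4615,0.230,0.008,0,0,1],[0.0965,0.4615,0.230,0.008,0,0,1],[0.0965,0.4615,0.230,0.008,0,0,1]]' 20
python3 - <<'E'
from h import *
f=save("top","t3.png",(100,150,230,260),6)
g=save("scene","s3.png",(200,60,330,220),4)
print(get_state())
E
```

```text
t: 1.65
eef_pos: [0.5531, 0.3241, 0.1292]
ee_rot: [-0.505, 1.569, -2.321]
force: [-0.2, -0.1, 0.4]
width: 0.0877
{'t': 1.75, 'q': array([ 8.37175416e-01,  3.76794137e-01, -1.92946878e-01, -1.08441266e-05,
       -1.00106597e+00,  4.91199725e-01]), 'qd': array([ 2.29893114e-02, -1.02577102e-02,  3.10634039e-04,  7.79143129e-04,
        1.11195294e-03,  8.13011961e-05]), 'joint_efforts': array([-1.10246837e+00, -5.59316754e+01,  2.61818540e+01,  6.23712927e+00,
        6.13151025e-02,  3.61308886e-02]), 'eef_pos': array([0.55204215, 0.32593689, 0.13008207]), 'ee_rot': array([-1.19956354,  1.57078229, -3.0127869 ]), 'force': array([-0.34635026, -0.83821265, -0.38728584]), 'moment': array([0.02493408, 0.04655929, 0.01150531]), 'width': 0.08772733956078045}
```

View pics/s3.png

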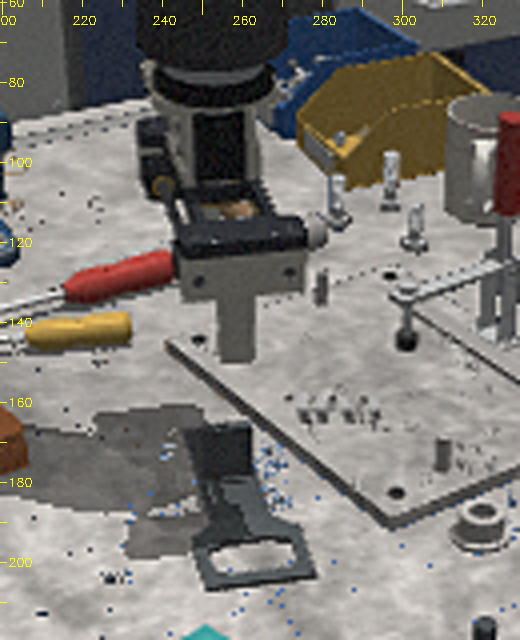

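View pics/t3.png

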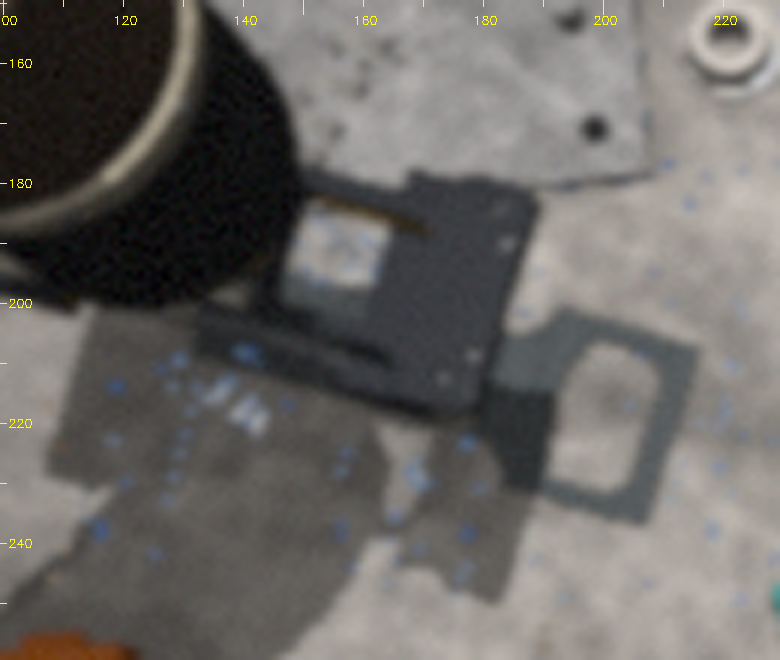

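The gripper is above the strap's tab: finger tip at about (258,150) in the scene view, tab top at (256,167), and everything beside it is clear. Next I descend and close.

```bash
python3 -m crank '[[0.05,0,0,0,0,0,1],[0.09,0,0,0,0,0,1],[0.117,0,0,0,0,0,1],[0.117,0,0,0,0,0,1],[0.117,0,0,0,0,0,1]]' 25
python3 -m crank '[[0,0,0,0,0,0,0.5],[0,0,0,0,0,0,0.0],[0,0,0,0,0,0,0],[0,0,0,0,0,0,0],[0,0,0,0,0,0,0],[0,0,0,0,0,0,0]]' 25
python3 - <<'E'
from h import *
f=save("top","t4.png",(100,150,230,260),6)
g=save("scene","s4.png",(200,60,330,220),4)
print(get_state())
E
```

```text
t: 2.38
eef_pos: [0.5523, 0.3273, 0.0146]
ee_rot: [2.453, 1.569, 0.642]
force: [0.3, -0.7, 0.4]
width: 0.0876
t: 3.12
eef_pos: [0.5521, 0.3259, 0.013]
ee_rot: [-0.493, 1.571, -2.306]
force: [-0.0, 0.1, 0.5]
width: 0.0333
{'t': 3.225, 'q': array([ 8.37141218e-01,  5.04388932e-01, -3.01510074e-01,  3.20393697e-05,
       -7.65079335e-01,  4.91754360e-01]), 'qd': array([-0.0007554 , -0.00095793, -0.00175737,  0.00124205, -0.00122958,
        0.00097299]), 'joint_efforts': array([-7.09932356e-03, -6.14763522e+01,  2.16541493e+01,  5.13202921e+00,
        6.85799075e-02, -1.80067291e-04]), 'eef_pos': array([0.55204853, 0.32589504, 0.01298016]), 'ee_rot': array([-0.37046028,  1.57061297, -2.18313424]), 'force': array([ 0.18754073, -0.26478666, -0.68714856]), 'moment': array([ 0.02677191,  0.01506721, -0.04886966]), 'width': 0.024861318698519357}
```

View pics/s4.png

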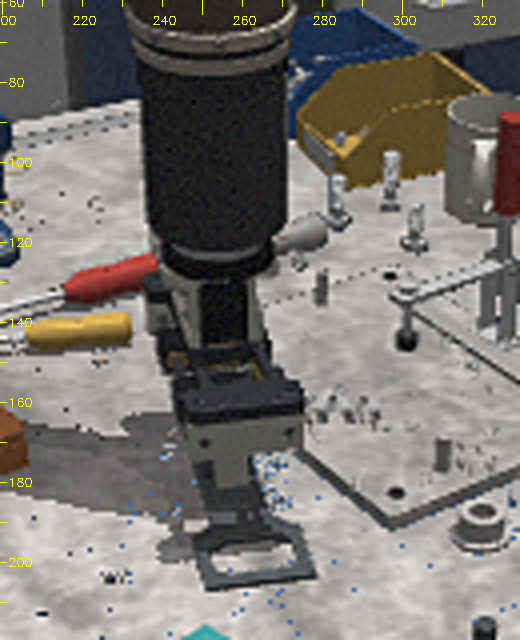

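View pics/t4.png

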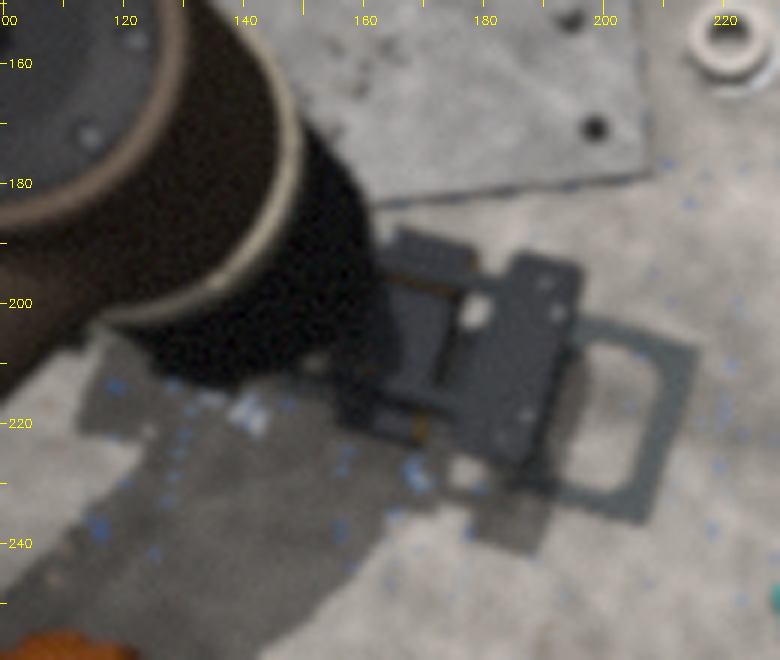

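The fingers straddle the tab and were still closing at 25 mm. The strap hasn't moved. I'll let them close fully, then lift.

```bash
python3 -m crank '[[0,0,0,0,0,0,0],[0,0,0,0,0,0,0],[0,0,0,0,0,0,0]]' 40
python3 -m crank '[[0,0,0,0,0,0,0],[0,0,0,0,0,0,0],[-0.005,0,0,0,0,0,0],[-0.02,0,0,0,0,0,0],[-0.04,0,0,0,0,0,0],[-0.06,0,0,0,0,0,0],[-0.09,0,0,0,0,0,0],[-0.12,0,0,0,0,0,0],[-0.147,0,0,0,0,0,0],[-0.147,0,0,0,0,0,0]]' 40
python3 - <<'E'
from h import *
f=save("top","t5.png",(80,150,230,260),5)
g=save("scene","s5.png",(200,40,330,220),4)
p,R,s=pose();print(p,s["width"],s["force"],s["q"].round(3))
S=np.c_[-R.as_matrix()[:,2],np.zeros(3)][:,0];print("tool -z yaw",np.arctan2(S[1],S[0]))
E
```

```text
t: 3.6
eef_pos: [0.5519, 0.3256, 0.013]
ee_rot: [-0.471, 1.57, -2.284]
force: [-1.6, -1.7, 1.1]
width: 0.0098
t: 4.85
eef_pos: [0.5533, 0.3272, 0.1636]
ee_rot: [2.581, 1.565, 0.769]
force: [0.6, -0.0, -3.7]
width: 0.0098
[0.55165731 0.32596817 0.16007011] 0.00965594599006491 [ 0.84341271  0.07562156 -3.97660884] [ 8.370e-01  3.500e-01 -1.580e-01 -1.000e-03 -1.062e+00  4.920e-01]
tool -z yaw 1.3287754814199322
```

View pics/s5.png

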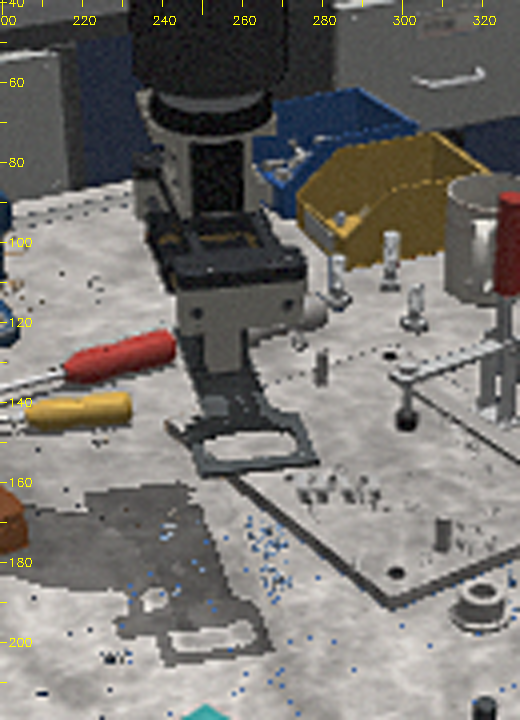

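View pics/t5.png

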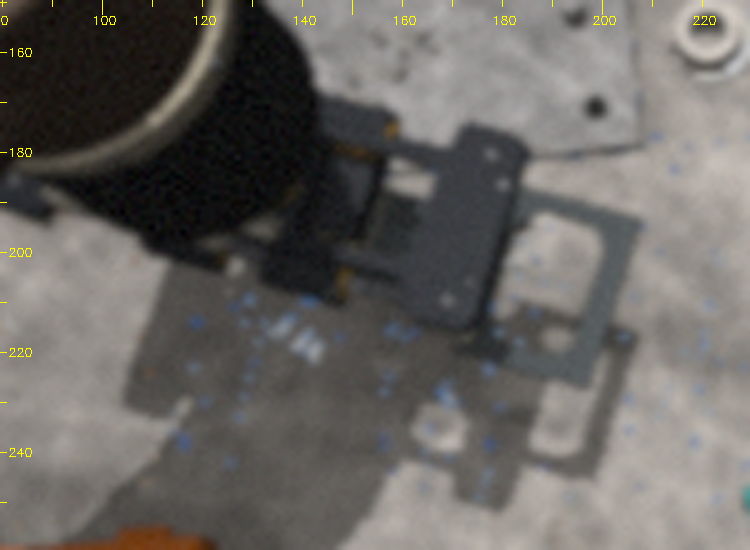

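```bash
cat >> h.py <<'E'
KT,KS=-.1386,-.0783
def pd(f,p,k):
    E=f["extrinsics"];c=E[:3,:3]@np.asarray(p)+E[:3,3];F=fl(f);x=np.array([c[0],-c[1]])/-c[2];x=x*(1+k*(x@x));return np.array([f["cx"],f["cy"]])+F*x
def strapfit(obs,p,R,free="yzt"):
    # obs: list (f,k,strap pt mm rel. eye on underside, uv). held: origin tab underside at TCP + 13mm along tool x
    from scipy.optimize import least_squares
    M=R.as_matrix();S=np.c_[-M[:,2],M[:,1]*0,-M[:,0]];S[:,1]=np.cross(S[:,2],S[:,0])
    o=p+M[:,0]*.013
    def r(w,obs=obs):
        out=[]
        for f,k,q,uv in obs:
            l=np.array(q)/1000-[.095,0,0]
            l=Ro.from_rotvec([0,w[2],w[3]]).apply(l)+[0,w[0],w[1]]
            out.append(pd(f,o+S@l,k)-uv)
        return np.r_[np.concatenate(out),w[1]*300,w[2]*50,w[3]*100]
    s=least_squares(r,[0,0,0,0]);print("y,z off mm",(s.x[:2]*1000).round(2),"pitch,yaw deg",np.degrees(s.x[2:]).round(2));print(r(s.x).reshape(-1)[:-3].reshape(-1,2).round(1).tolist(),"init",r([0]*4)[:-3].reshape(-1,2).round(1).tolist())
E
python3 - <<'E'
from h import *
T=grab_frame("top");S=grab_frame("scene");p,R,_=pose()
strapfit([(T,KT,(-30.5,-38,5),(207.5,193)),(T,KT,(-30.5,38,5),(196.5,226.5)),(S,KS,(-30.5,38,2),(250,158.3)),(S,KS,(-30.5,-38,2),(279.5,155))],p,R)
E
```

```text
y,z off mm [-2.78  3.15] pitch,yaw deg [ 1.15 -0.07]
[[1.5, 0.7], [2.0, 1.5], [0.3, -0.1], [1.0, -0.2]] init [[1.5, 2.4], [2.1, 3.1], [-0.7, 2.0], [-0.1, 1.9]]
```

```bash
cat >> h.py <<'E'
J=np.array([.5086,-.1893,.0325]);JY=1.4297
YO=0.0   # y (strap axis) of TCP relative to eye axis, m
def wp(X,Z,deg,yo=None,level=False):
    yo=YO if yo is None else yo
    R1,S=tgt(JY,-1,np.radians(deg)); Rz=Ro.from_euler("z",JY)
    p=J+Rz.apply([X/1000,0,Z/1000])+S.apply([.095,yo,.013])
    return p,R1
E
python3 - <<'E'
from h import *
p0,_=wp(-70,60,40);R1,_=tgt(JY,-1,0);print(p0)
delta(p0,R1)
d=wp(-70,60,40);delta(*d,p0,R1)
E
```

```text
[ 0.50781501 -0.19482655  0.1635234 ]
d [-0.004   0.0824  0.5156] rot [-0.1009  0.0014  0.0014]
d [0. 0. 0.] rot [-0.      0.6981 -0.    ]
```

```bash
python3 -m crank '[[-0.004,0.005,0.03,0,0,0,0],[-0.004,0.013,0.08,-0.02,0,0,0],[-0.004,0.022,0.135,-0.03,0,0,0],[-0.004,0.030,0.19,-0.04,0,0,0],[-0.004,0.040,0.25,-0.05,0,0,0],[-0.004,0.049,0.31,-0.06,0,0,0],[-0.004,0.060,0.37,-0.07,0,0,0],[-0.004,0.068,0.425,-0.08,0,0,0],[-0.004,0.076,0.475,-0.10,0,0,0],[-0.004,0.0824,0.5156,-0.10,0,0,0]]'
python3 -m crank '[[0,0,0,0,0.05,0,0],[0,0,0,0,0.15,0,0],[0,0,0,0,0.27,0,0],[0,0,0,0,0.40,0,0],[0,0,0,0,0.53,0,0],[0,0,0,0,0.64,0,0],[0,0,0,0,0.698,0,0],[0,0,0,0,0.698,0,0],[0,0,0,0,0.698,0,0]]'
python3 - <<'E'
from h import *
f=save("top","t6.png",(280,150,440,270),5)
g=save("scene","s6.png",(270,150,430,340),4)
p,R,s=pose();print(p,s["width"],s["force"],s["q"].round(3))
delta(*wp(-70,60,40))
E
```

```text
t: 6.3
eef_pos: [0.5069, -0.1968, 0.1634]
ee_rot: [-1.467, 1.569, 3.103]
force: [0.0, -0.3, -3.5]
width: 0.01
t: 7.42
eef_pos: [0.5083, -0.1945, 0.1639]
ee_rot: [-3.141, 0.874, 1.429]
force: [0.4, 0.1, -4.2]
width: 0.0101
[ 0.50861484 -0.19392248  0.16451601] 0.01037626998847777 [ 0.4046744   0.26807687 -3.13040174] [-0.501  0.423  0.008 -0.648 -1.468  2.105]
d [ 0.0001 -0.0007  0.0014] rot [ 0.0007  0.0015 -0.0004]
```

View pics/s6.png

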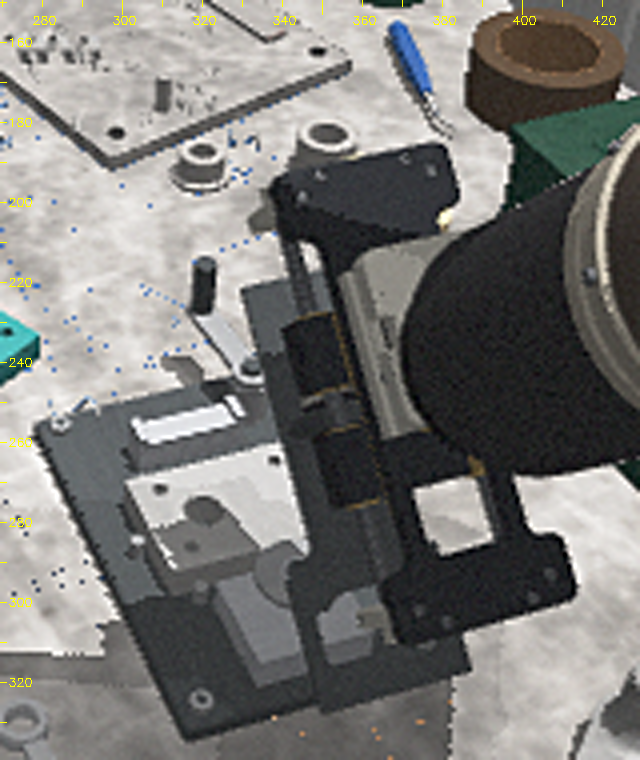

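View pics/t6.png

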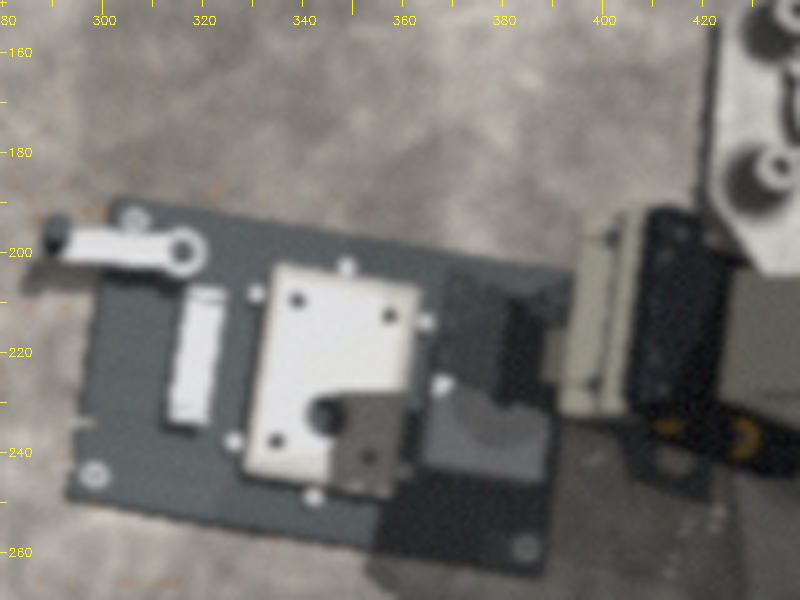

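```bash
python3 - <<'E'
from h import *
T=grab_frame("top");S=grab_frame("scene");p,R,_=pose()
a=[(S,KS,(-30.5,38,0),(350.4,327.9)),(S,KS,(-30.5,-38,2),(387.4,316.9)),(S,KS,(165,22,5),(330.3,222.2))]
b=[(T,KT,(165,-22,5),(369.2,203.7)),(T,KT,(165,22,5),(366.5,225.5))]
strapfit(a,p,R);strapfit(b,p,R);strapfit(a+b,p,R)
E
```

```text
y,z off mm [-1.3  -0.02] pitch,yaw deg [0.29 0.1 ]
[[-0.4, -0.4], [0.0, -0.7], [-0.1, -1.0]] init [[-1.3, -0.3], [-0.8, -0.4], [-0.7, -0.9]]
y,z off mm [-0.75 -1.78] pitch,yaw deg [0.27 0.02]
[[0.3, 0.4], [0.1, -0.3]] init [[1.1, 0.7], [0.9, 0.1]]
y,z off mm [-1.34 -1.28] pitch,yaw deg [0.6  0.15]
[[-0.5, -0.5], [-0.0, -0.7], [-0.4, -0.8], [0.4, 0.1], [0.2, -0.5]] init [[-1.3, -0.3], [-0.8, -0.4], [-0.7, -0.9], [1.1, 0.7], [0.9, 0.1]]
```

```bash
sed -i 's/^YO=0.0 /YO=0.0012 /' h.py; python3 - <<'E'
from h import *
for w in((-65,24,40),(-40,24,40),(-15,24,40),(4,24,40)): delta(*wp(*w))
E
```

```text
d [ 0.031  -0.002   0.0209] rot [ 0.0012  0.0012 -0.0004]
d [ 0.047  -0.002   0.0018] rot [ 0.0012  0.0012 -0.0004]
d [ 0.0631 -0.002  -0.0174] rot [ 0.0012  0.0012 -0.0004]
d [ 0.0752 -0.002  -0.032 ] rot [ 0.0012  0.0012 -0.0004]
```

```bash
python3 -m crank '[[0.01,-0.002,0.008,0,0.001,0,0],[0.022,-0.002,0.016,0,0.001,0,0],[0.031,-0.002,0.0209,0,0.001,0,0],[0.034,-0.002,0.017,0,0.001,0,0],[0.039,-0.002,0.011,0,0.001,0,0],[0.043,-0.002,0.006,0,0.001,0,0],[0.047,-0.002,0.002,0,0.001,0,0],[0.047,-0.002,0.002,0,0.001,0,0]]'
python3 - <<'E'
from h import *
f=save("top","t7.png",(280,150,440,270),5)
g=save("scene","s7.png",(270,190,400,340),5)
p,R,s=pose();print(p,s["width"],s["force"],s["q"].round(3))
for w in((-40,24,40),(-15,24,40),(4,24,40)): delta(*wp(*w))
E
```

```text
t: 8.62
eef_pos: [0.5107, -0.1652, 0.1271]
ee_rot: [3.141, 0.872, 1.429]
force: [1.2, -0.4, -2.8]
width: 0.0101
[ 0.51071142 -0.16575091  0.12695242] 0.009944343177803091 [ 0.14693819 -0.22738067 -3.85168786] [-0.464  0.442 -0.056 -0.67  -1.383  2.129]
d [ 0.0001  0.     -0.001 ] rot [-0.0002 -0.0006 -0.0006]
d [ 0.0162  0.     -0.0201] rot [-0.0002 -0.0006 -0.0006]
d [ 0.0284 -0.     -0.0347] rot [-0.0002 -0.0006 -0.0006]
```

View pics/s7.png

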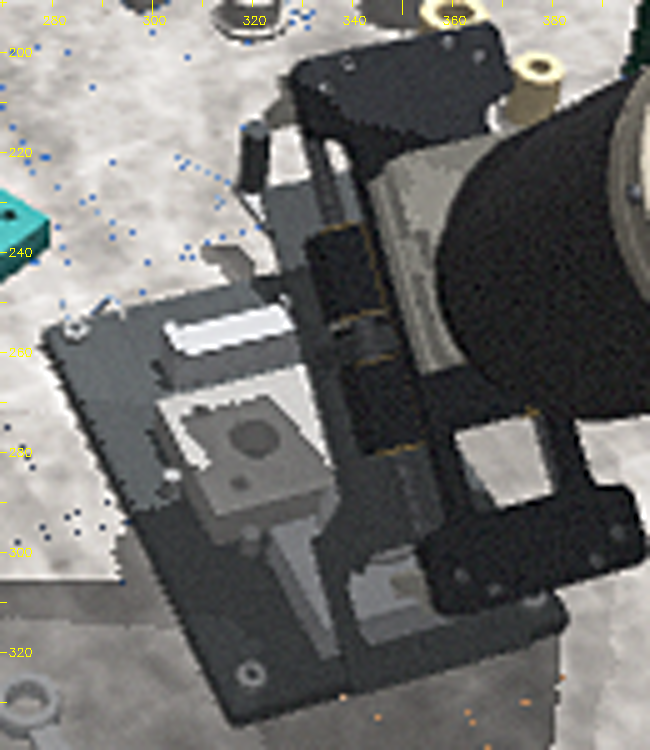

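View pics/t7.png

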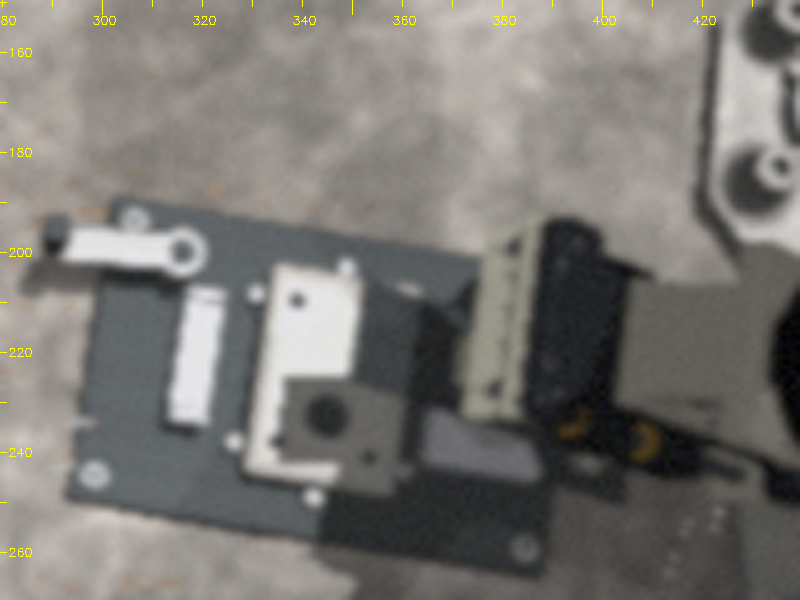

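Strap is tilted with its end bar left of the pad; bar's lower edge runs from (338,328) to (382,314) in the scene view, with the head still beyond it. Forces are free-air values. I'll slide it in towards the shank.

```bash
python3 -m crank '[[0.004,0,-0.006,0,0,0,0],[0.008,0,-0.011,0,0,0,0],[0.012,0,-0.016,0,0,0,0],[0.016,0,-0.020,0,0,0,0],[0.016,0,-0.020,0,0,0,0]]'
python3 - <<'E'
from h import *
p,R,s=pose();print(p,s["width"],s["force"])
delta(*wp(4,24,40))
E
python3 -m crank '[[0.004,0,-0.005,0,0,0,0],[0.008,0,-0.010,0,0,0,0],[0.0122,0,-0.0146,0,0,0,0],[0.0122,0,-0.0146,0,0,0,0]]'
python3 - <<'E'
from h import *
f=save("top","t8.png",(280,150,440,270),5)
g=save("scene","s8.png",(270,190,400,340),5)
p,R,s=pose();print(p,s["width"],s["force"],s["q"].round(3))
for w in((4,24,40),(7,20,30),(9.2,16.3,22),(8.5,14,18),(7,7,10)): delta(*wp(*w))
E
```

```text
t: 9.35
eef_pos: [0.5143, -0.1398, 0.1275]
ee_rot: [3.142, 0.872, 1.43]
force: [-0.5, 0.7, -3.4]
width: 0.0097
[ 0.51427772 -0.13983615  0.12745549] 0.009738521545104453 [-0.48457025  0.73926074 -3.37179489]
d [ 0.0119  0.0001 -0.0143] rot [-0.     -0.001  -0.0001]
t: 9.85
eef_pos: [0.517, -0.121, 0.1275]
ee_rot: [3.141, 0.872, 1.43]
force: [0.4, -1.3, -3.4]
width: 0.0098
[ 0.5169894  -0.12151606  0.12747527] 0.009575397428767658 [ 0.01136326 -0.05563081 -2.41548963] [-0.397  0.411 -0.099 -0.694 -1.337  2.09 ]
d [ 0.      0.     -0.0001] rot [-0.0003 -0.0007 -0.0004]
d [ 0.0217  0.     -0.0007] rot [-0.0003 -0.1752 -0.0003]
d [0.0393 0.     0.0015] rot [-3.000e-04 -3.148e-01 -3.000e-04]
d [0.0471 0.     0.0049] rot [-3.000e-04 -3.846e-01 -3.000e-04]
d [0.0642 0.     0.0148] rot [-4.000e-04 -5.243e-01 -3.000e-04]
```

View pics/s8.png

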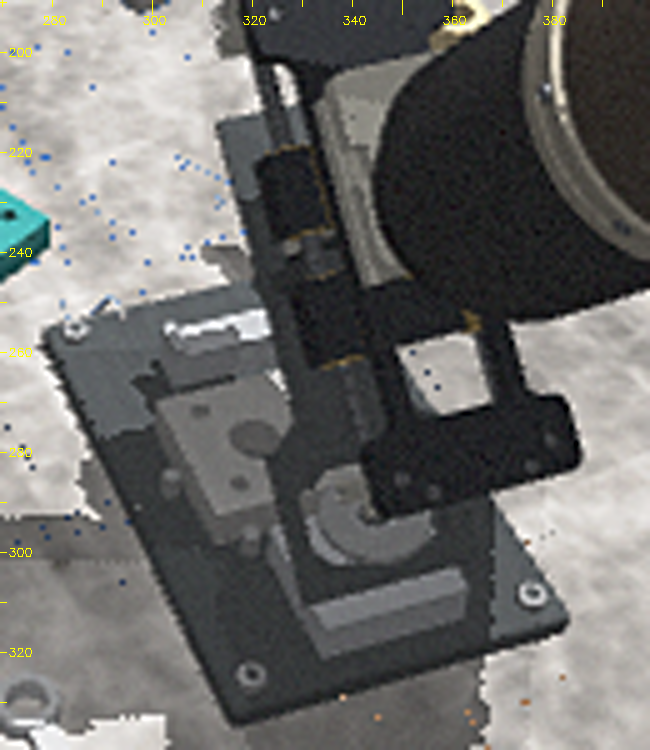

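View pics/t8.png

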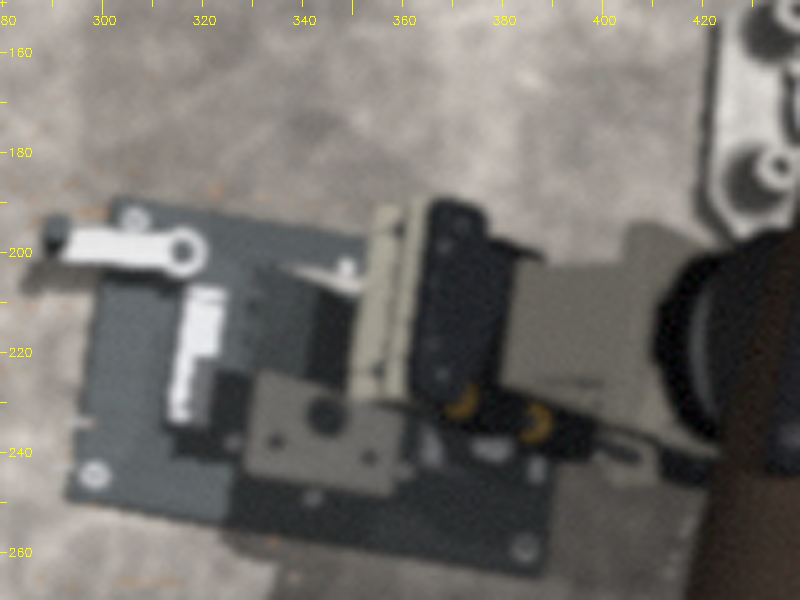

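The bar is under the head: the head disc at (344,292) shows through the eye, and the pad's front edge is at about (347,312). No contact force. I'll level in stages with the X shift.

```bash
python3 -m crank '[[0.005,0,0,0,-0.04,0,0],[0.011,0,0,0,-0.09,0,0],[0.0165,0,-0.0005,0,-0.135,0,0],[0.0217,0,-0.0007,0,-0.175,0,0],[0.0217,0,-0.0007,0,-0.175,0,0]]'
python3 - <<'E'
from h import *
g=save("scene","s9.png",(270,190,400,340),5)
p,R,s=pose();print(p,s["width"],s["force"],s["moment"])
for w in((7,20,30),(8,18.7,26),(9,16.5,22),(8.5,14,18),(7,7,10)): delta(*wp(*w))
E
```

```text
t: 10.58
eef_pos: [0.5189, -0.1064, 0.1116]
ee_rot: [3.141, 1.047, 1.43]
force: [-0.3, 0.3, -3.1]
width: 0.0099
[ 0.51892545 -0.10676251  0.1115027 ] 0.009738310956427585 [-0.13347508 -0.41332478 -2.88899131] [-2.25397559  0.34672278  0.03919523]
d [0.     0.0002 0.0005] rot [ 0.0003 -0.001   0.0001]
d [ 0.0083  0.0002 -0.0004] rot [ 0.0004 -0.0708  0.0001]
d [ 0.0174  0.0002 -0.0004] rot [ 4.000e-04 -1.407e-01  1.000e-04]
d [0.026  0.0002 0.0016] rot [ 4.000e-04 -2.105e-01  1.000e-04]
d [0.0445 0.0002 0.0083] rot [ 4.000e-04 -3.501e-01  1.000e-04]
```

View pics/s9.png

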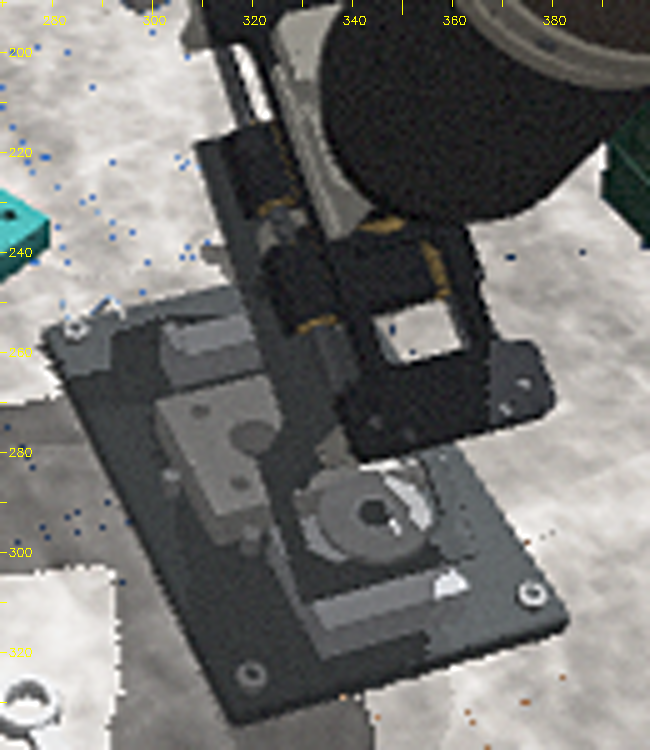

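```bash
cat >> h.py <<'E'
def overlay(n,name,box,k,yo=None,off=13):
    yo=YO if yo is None else yo
    f=grab_frame(n);K=KT if n=="top" else KS;p,R,_=pose();M=R.as_matrix();S=np.c_[-M[:,2],np.cross(-M[:,0],-M[:,2]),-M[:,0]]
    x0,y0,x1,y1=box
    im=cv2.resize(f["pixels"][y0:y1,x0:x1,::-1],None,fx=k,fy=k,interpolation=cv2.INTER_CUBIC)
    def poly(P,col): 
        q=np.array([(pd(f,a,K)-[x0,y0]+.5)*k-.5 for a in P]);cv2.polylines(im,[q.round().astype(int)],True,col,1)
    def st(P,z): return [p+S@(np.array([*a,z-off])/1000-[.095,yo,0]) for a in P]
    eye=[(-18.5,22),(-18.5,-22),(-11.5,-29),(11.5,-29),(18.5,-22),(18.5,22),(11.5,29),(-11.5,29)]
    poly(st(eye,5),(0,255,0));poly(st(eye,0),(0,120,0))
    poly(st([(-30.5,-38),(-30.5,38)],5),(0,255,0));poly(st([(165,-22),(165,22)],5),(0,255,0));poly(st([(45,22),(165,22)],5),(0,255,0));poly(st([(45,-22),(165,-22)],5),(0,255,0))
    Rz=Ro.from_euler("z",JY);t=np.linspace(0,6.28,40)
    for z in(20,25): poly([J+Rz.apply([.0225*np.cos(a),.0225*np.sin(a),z/1000]) for a in t],(0,0,255))
    poly([J+Rz.apply(np.array(a)/1000) for a in((28,32,0),(28,-32,0),(-28,-32,0),(-28,32,0))],(255,255,0))
    poly([J+Rz.apply(np.array(a)/1000) for a in((130,26,5),(150,26,5),(150,-26,5),(130,-26,5))],(255,255,0))
    cv2.imwrite("pics/"+name,im)
E
python3 - <<'E'
from h import *
overlay("scene","o9.png",(290,190,390,330),6)
E
```

```text
(no output)
```

View pics/o9.png

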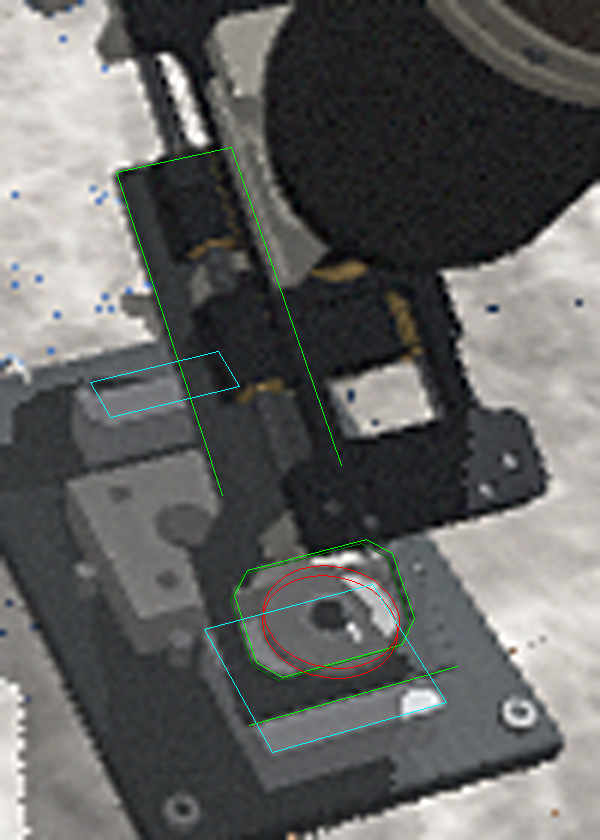

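Model overlay agrees with the picture within about 1 mm (strap edges, eye and head). I'll carry on levelling.

```bash
python3 -m crank '[[0.004,0,0,0,-0.035,0,0],[0.0083,0,-0.0003,0,-0.070,0,0],[0.013,0,-0.0005,0,-0.105,0,0],[0.0174,0,-0.0005,0,-0.14,0,0],[0.0174,0,-0.0005,0,-0.14,0,0]]'
python3 - <<'E'
from h import *
overlay("scene","o10.png",(290,190,390,330),6)
p,R,s=pose();print(p,s["width"],s["force"],s["moment"])
for w in((9,16.5,22),(8.5,14,18),(8,10.5,14),(7,7,10),(4,2,2),(0,1,0)): delta(*wp(*w))
E
```

```text
t: 11.3
eef_pos: [0.52, -0.097, 0.0965]
ee_rot: [-3.141, 1.187, 1.431]
force: [0.9, 0.6, -3.0]
width: 0.01
[ 0.52014184 -0.09732124  0.09653958] 0.01013788330741633 [ 0.03274393  0.09037422 -2.96542328] [-1.62835261  0.30154703  0.02827971]
d [-0.0003  0.0003  0.0004] rot [ 0.0008 -0.      0.0004]
d [0.0085 0.0003 0.0011] rot [ 0.0008 -0.0698  0.0004]
d [0.0183 0.0003 0.0027] rot [ 0.0008 -0.1397  0.0004]
d [0.0278 0.0003 0.0052] rot [ 0.0009 -0.2095  0.0003]
d [0.0446 0.0003 0.0118] rot [ 9.000e-04 -3.491e-01  3.000e-04]
d [0.0473 0.0003 0.0166] rot [ 9.00e-04 -3.84e-01  3.00e-04]
```

View pics/o10.png

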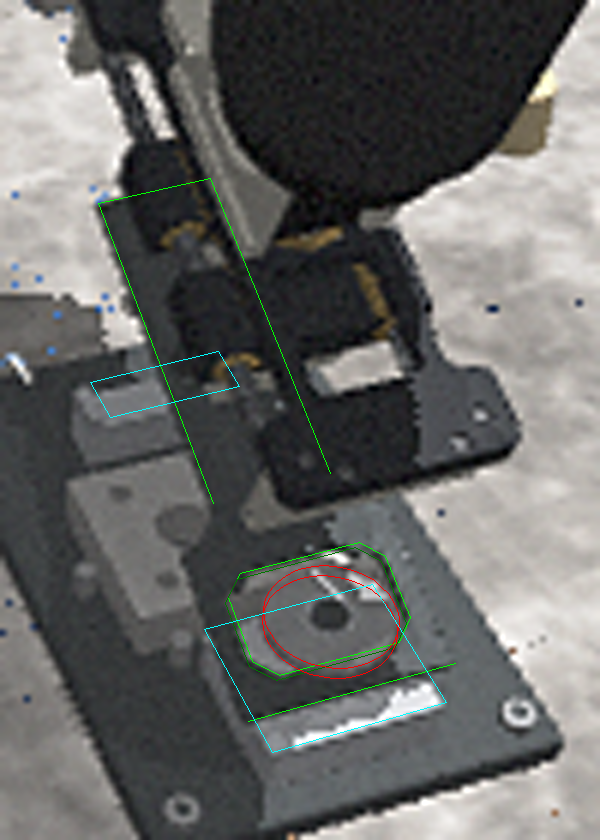

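```bash
python3 -m crank '[[0.004,0,0.0006,0,-0.035,0,0],[0.0085,0,0.0011,0,-0.070,0,0],[0.0133,0,0.0018,0,-0.105,0,0],[0.0183,0,0.0027,0,-0.14,0,0],[0.0183,0,0.0027,0,-0.14,0,0]]'
python3 - <<'E'
from h import *
overlay("scene","o11.png",(290,190,390,330),6)
p,R,s=pose();print(p,s["width"],s["force"],s["moment"])
for w in((8,10.5,14),(7,7,10),(5,4,5),(3,2,1),(0,1,0)): delta(*wp(*w))
E
```

```text
t: 11.98
eef_pos: [0.5206, -0.0934, 0.0783]
ee_rot: [-3.138, 1.326, 1.433]
force: [-0.1, 0.7, -3.1]
width: 0.0098
[ 0.52077694 -0.09356186  0.07850187] 0.009788758052360827 [-0.973981   -0.05007694 -3.04139131] [-1.05910491  0.16802719  0.030998  ]
d [ 0.      0.0002 -0.0005] rot [-0.0002 -0.0005  0.0004]
d [0.0098 0.0002 0.0006] rot [-0.0002 -0.0703  0.0004]
d [0.0206 0.0002 0.0031] rot [-1.000e-04 -1.576e-01  4.000e-04]
d [0.0288 0.0002 0.0059] rot [-1.000e-04 -2.274e-01  4.000e-04]
d [0.0307 0.0002 0.0092] rot [-1.000e-04 -2.448e-01  4.000e-04]
```

View pics/o11.png

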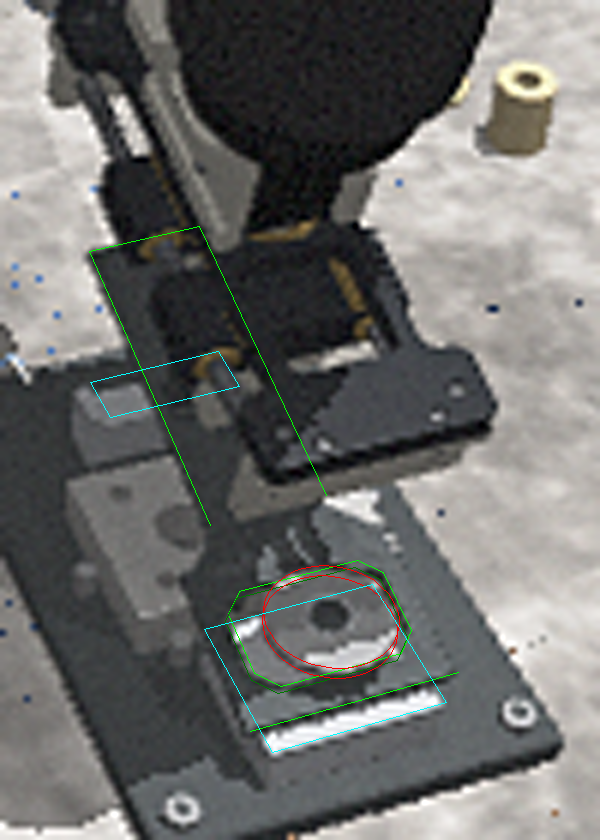

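```bash
python3 -m crank '[[0.005,0,0.0003,0,-0.035,0,0],[0.0098,0,0.0008,0,-0.070,0,0],[0.0152,0,0.0018,0,-0.115,0,0],[0.0206,0,0.0031,0,-0.157,0,0],[0.0206,0,0.0031,0,-0.157,0,0]]'
python3 - <<'E'
from h import *
overlay("scene","o12.png",(290,190,390,330),6)
p,R,s=pose();print(p,s["width"],s["force"],s["moment"])
for w in((5,4,5),(3,3,3),(0,2.5,1),(0,1,0),(0,0.5,0)): delta(*wp(*w))
overlay("top","ot12.png",(280,170,420,270),5)
E
```

```text
t: 12.65
eef_pos: [0.5208, -0.0917, 0.0575]
ee_rot: [-3.129, 1.483, 1.443]
force: [-0.7, 0.5, -2.8]
width: 0.0097
[ 0.52103665 -0.0917796   0.05775189] 0.009583239733976673 [-0.06219546 -0.49632596 -3.18999777] [-0.30241175  0.00315796 -0.02190418]
d [ 0.      0.0002 -0.0002] rot [-0.0004 -0.0008  0.0006]
d [0.0042 0.0002 0.0015] rot [-0.0004 -0.0357  0.0006]
d [0.0078 0.0002 0.0042] rot [-0.0004 -0.0706  0.0006]
d [0.0109 0.0002 0.0043] rot [-0.0004 -0.0881  0.0006]
d [0.0114 0.0002 0.0043] rot [-0.0004 -0.0881  0.0006]
```

View pics/o12.png

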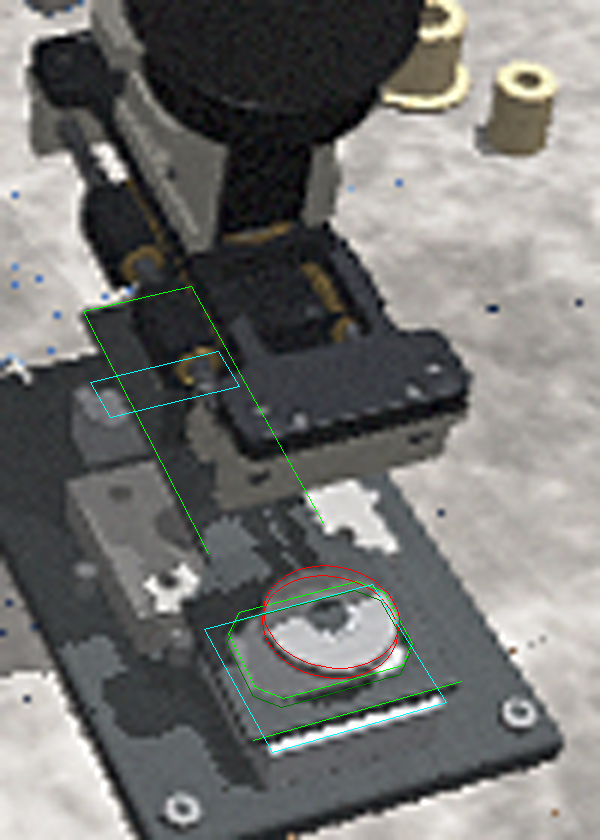

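View pics/ot12.png

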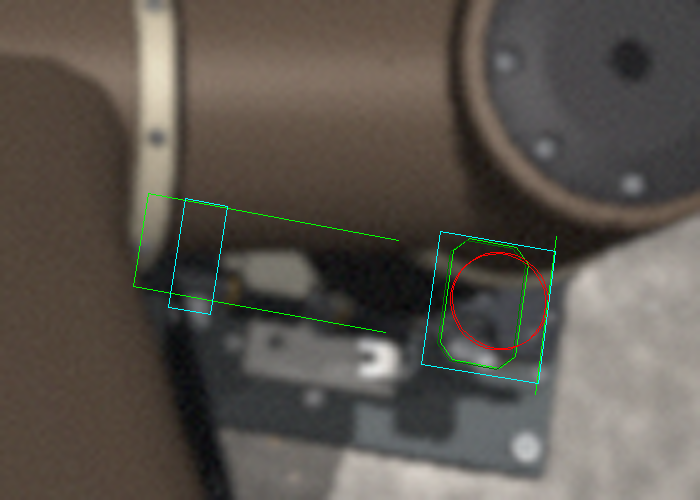

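```bash
python3 -m crank '[[0.0042,0,0.0015,0,-0.035,0.0006,0],[0.0078,0,0.0042,0,-0.070,0.0006,0],[0.0078,0,0.0042,0,-0.070,0.0006,0],[0.0078,0,0.0042,0,-0.070,0.0006,0]]'
python3 - <<'E'
from h import *
overlay("scene","o13.png",(290,190,390,330),6)
p,R,s=pose();print(p,s["width"],s["force"],s["moment"])
for w in((0,2.5,1),(0,1,0),(0,0.3,0)): delta(*wp(*w))
E
```

```text
t: 13.25
eef_pos: [0.521, -0.0955, 0.05]
ee_rot: [3.082, 1.552, 1.369]
force: [-0.4, -0.3, -3.7]
width: 0.0096
[ 0.52106392 -0.09554064  0.04997661] 0.010153746295722165 [-0.25002708 -0.03463427 -3.55683014] [ 0.03823225 -0.00547603  0.01144455]
d [ 0.0003 -0.0004 -0.0002] rot [-0.0013 -0.0007 -0.0012]
d [ 0.0035 -0.0004 -0.0004] rot [-0.0014 -0.0181 -0.0012]
d [ 0.0042 -0.0004 -0.0003] rot [-0.0014 -0.0181 -0.0012]
```

View pics/o13.png

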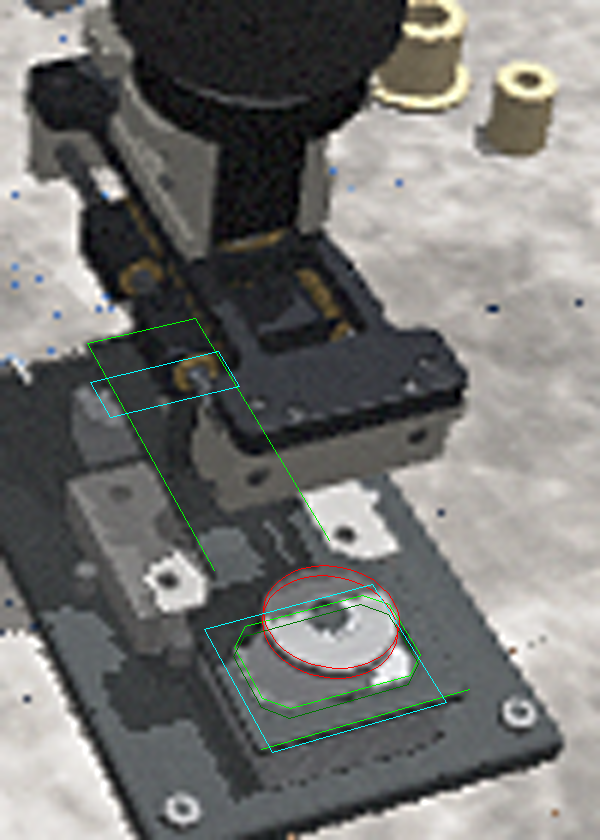

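```bash
python3 -m crank '[[0.0012,-0.0003,-0.0003,-0.001,-0.006,-0.001,0],[0.0024,-0.0003,-0.0003,-0.001,-0.012,-0.001,0],[0.0036,-0.0003,-0.0003,-0.001,-0.018,-0.001,0],[0.0042,-0.0003,-0.0003,-0.001,-0.018,-0.001,0],[0.0042,-0.0003,-0.0003,-0.001,-0.018,-0.001,0]]'
python3 - <<'E'
from h import *
overlay("scene","o14.png",(290,190,390,330),6)
p,R,s=pose();print(p,s["width"],s["force"],s["moment"])
for w in((0,0,0),): delta(*wp(*w))
E
```

```text
t: 13.92
eef_pos: [0.5204, -0.0949, 0.0455]
ee_rot: [-0.459, 1.57, -2.171]
force: [-1.3, 1.4, -0.9]
width: 0.0099
[ 0.52043072 -0.09485427  0.04547148] 0.009576897335901403 [-0.36682738  1.05549892 -2.31559573] [ 0.32128352  0.29979411 -0.0082714 ]
d [-0.      0.0004  0.0002] rot [0.0004 0.0009 0.0004]
```

View pics/o14.png

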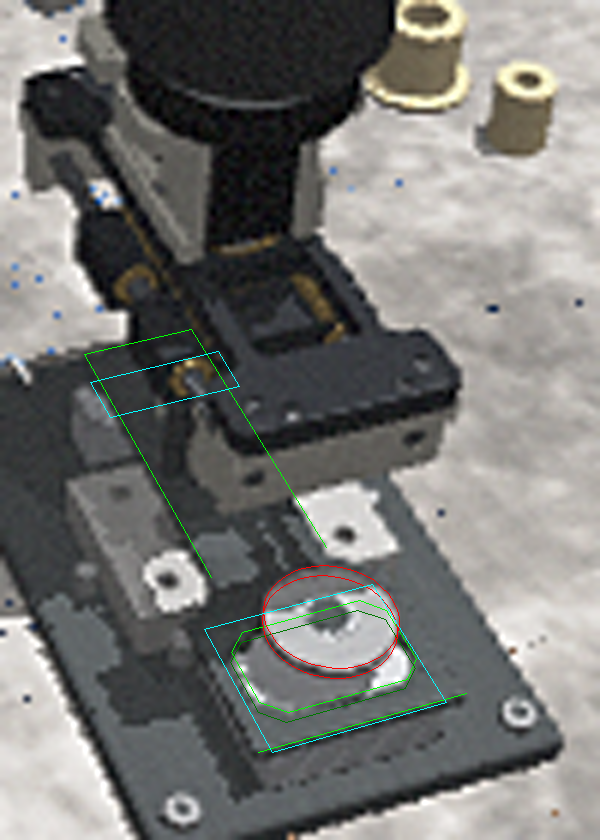

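Strap is down at pad level with light contact only. I'll open the fingers partway and retreat upward.

```bash
python3 -m crank '[[0,0,0,0,0,0,0.1],[0,0,0,0,0,0,0.2],[0,0,0,0,0,0,0.4],[0,0,0,0,0,0,0.4],[-0.02,0,0,0,0,0,0.4],[-0.05,0,0,0,0,0,0.4],[-0.09,0,0,0,0,0,0.4],[-0.13,0,0,0,0,0,0.4],[-0.15,0,0,0,0,0,0.4]]'
python3 - <<'E'
from h import *
g=save("scene","s15.png",(270,190,400,340),5)
f=save("top","t15.png",(280,170,420,270),5)
p,R,s=pose();print(p,s["width"],s["force"],s["moment"],s["q"].round(2))
E
```

```text
t: 15.1
eef_pos: [0.5215, -0.0948, 0.198]
ee_rot: [1.468, 1.568, -0.244]
force: [-0.0, 0.7, -0.7]
width: 0.0351
[ 0.5220507  -0.09475031  0.19824522] 0.034858829647078204 [ 0.51181979  0.03753685 -0.07368249] [ 0.00510712  0.02464234 -0.03001016] [ 0.19  0.14 -0.35  0.   -1.08  1.24]
```

View pics/s15.png

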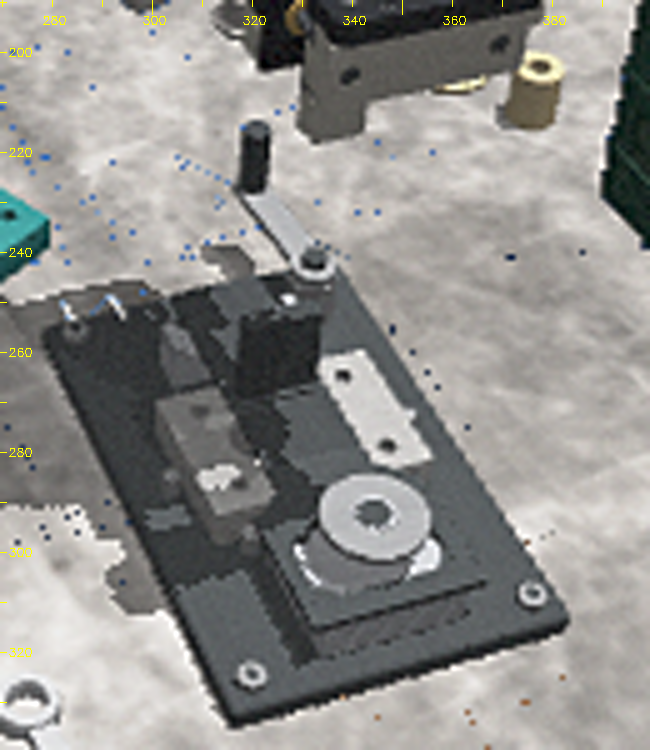

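View pics/t15.png

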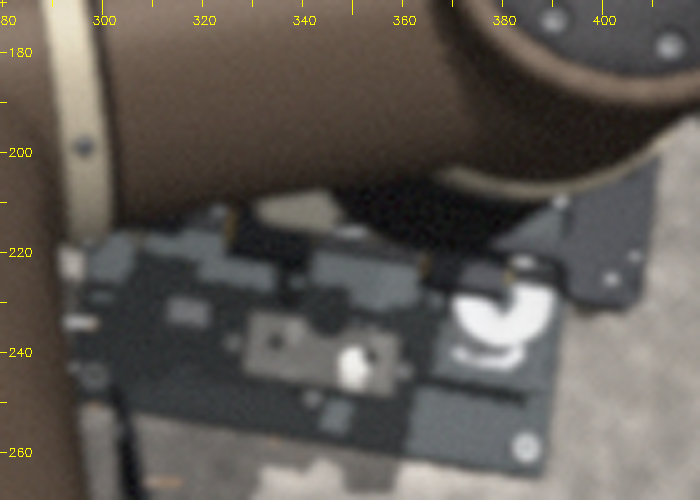

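The strap is seated. In the scene view the head at (344,292) overlaps the eye all round, and the free end lies between the lugs at (305,258) and (329,249). Next I'll locate the knob precisely.

```bash
cat >> h.py <<'E'
def jg(x,y,z): return J+Ro.from_euler("z",JY).apply(np.array([x,y,z])/1000)
E
python3 - <<'E'
from h import *
T=grab_frame("top");S=grab_frame("scene")
print("hinge",jg(155,-45,13.5))
for d in(-8,-4,0,4,8):
    a=np.radians(d);k=jg(155+60*np.cos(a),-45+60*np.sin(a),49.5);print(d,k.round(4),pd(T,k,KT).round(1),pd(S,k,KS).round(1))
R1=tgt(JY-np.pi/2,-1,0)[0]
k=jg(215,-45,0)
delta([k[0],k[1],.16],R1)
p,R,s=pose();print(s["q"].round(2))
E
```

```text
hinge [ 0.57495025 -0.04216861  0.046     ]
-8 [0.5916 0.0155 0.082 ] [292.2 189.4] [326.9 213.8]
-4 [0.5875 0.0165 0.082 ] [291.8 191.1] [325.2 214. ]
0 [0.5834 0.0172 0.082 ] [291.4 192.9] [323.5 214.4]
4 [0.5792 0.0177 0.082 ] [291.2 194.7] [321.9 214.7]
8 [0.575  0.0178 0.082 ] [291.  196.5] [320.3 215.2]
d [ 0.0354  0.0466 -0.1197] rot [ 1.5709e+00  3.0000e-04 -5.0000e-04]
[ 0.19  0.14 -0.35  0.   -1.07  1.24]
```

```bash
python3 - <<'E'
from h import *
k=jg(214.9,-40.8,0);print(k)
delta([k[0],k[1],.14],tgt(JY-np.pi/2+.07,-1,0)[0])
E
```

```text
[0.57921564 0.01772677 0.0325    ]
d [ 0.0554  0.0424 -0.1196] rot [ 1.5009e+00  3.0000e-04 -5.0000e-04]
```

```bash
python3 -m crank '[[0,0.005,-0.015,0.15,0,0,0.5],[0,0.01,-0.03,0.33,0,0,0.5],[0,0.015,-0.045,0.51,0,0,0.5],[0,0.02,-0.06,0.69,0,0,0.5],[0,0.025,-0.075,0.87,0,0,0.5],[0,0.03,-0.09,1.05,0,0,0.5],[0,0.037,-0.105,1.22,0,0,0.5],[0,0.0424,-0.1196,1.38,0,0,0.5],[0.02,0.0424,-0.1196,1.5,0,0,0.5],[0.05,0.0424,-0.1196,1.5,0,0,0.5]]' 6
python3 -m crank '[[0,0,0,0,0,0,0.5]]'
python3 - <<'E'
from h import *
g=save("scene","s16.png",(270,150,400,290),5)
f=save("top","t16.png",(260,150,400,270),5)
p,R,s=pose();print(p,s["width"],s["force"],s["q"].round(2))
k=jg(214.9,-40.8,0)
delta([k[0],k[1],.051],tgt(JY-np.pi/2+.07,-1,0)[0])
E
```

```text
t: 16.55
eef_pos: [0.5792, 0.0178, 0.144]
ee_rot: [0.955, 1.57, -2.258]
force: [0.4, -0.4, 0.0]
width: 0.0437
t: 16.68
eef_pos: [0.5771, 0.0171, 0.142]
ee_rot: [0.442, 1.563, -2.77]
force: [0.4, 0.6, -0.1]
width: 0.0435
[0.57924957 0.01742112 0.14513208] 0.04411678335220476 [0.49090816 0.39137136 0.92514719] [ 0.37  0.27 -0.31  0.   -0.99 -0.44]
d [ 0.0941 -0.0005 -0.0001] rot [ 0.0015  0.0015 -0.0019]
```

View pics/s16.png

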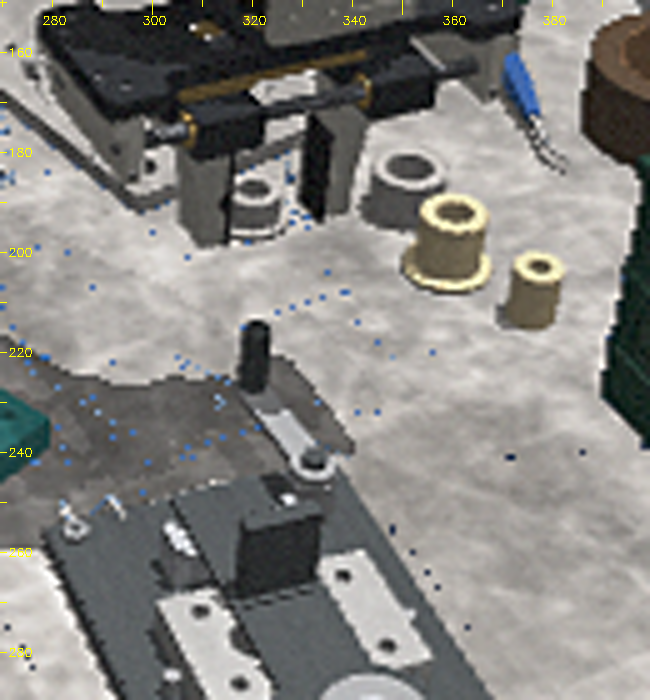

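View pics/t16.png

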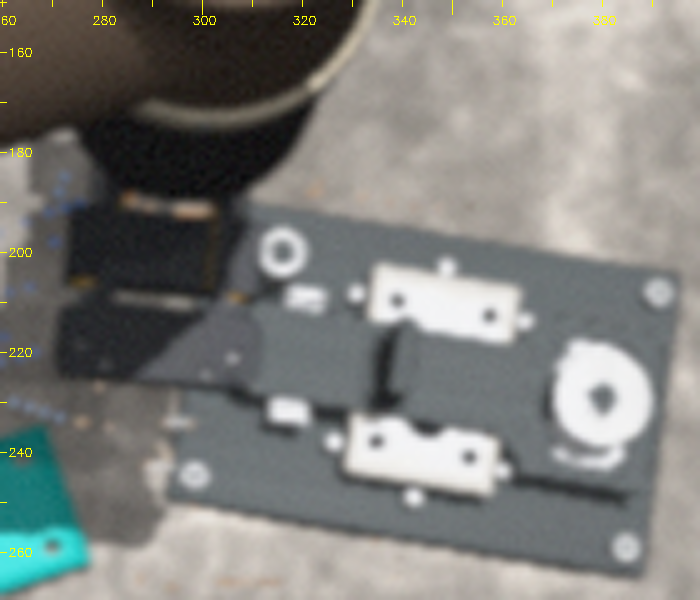

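Top view confirms the strap lies between the lugs at (320,209) and (317,231), with the head over the eye. The fingers straddle the knob at (321,214), so I'll descend.

```bash
python3 -m crank '[[0.03,-0.0005,0,0,0,0,0.5],[0.06,-0.0005,0,0,0,0,0.5],[0.08,-0.0005,0,0,0,0,0.5],[0.0935,-0.0005,0,0,0,0,0.5],[0.0935,-0.0005,0,0,0,0,0.5]]' 6
python3 - <<'E'
from h import *
g=save("scene","s17.png",(270,170,400,290),5)
p,R,s=pose();print(p,s["width"],s["force"],s["q"].round(2))
E
```

```text
t: 17.4
eef_pos: [0.5793, 0.018, 0.0517]
ee_rot: [0.918, 1.569, -2.294]
force: [0.0, 0.3, -0.5]
width: 0.0436
[0.57976696 0.01809106 0.0523763 ] 0.043742784902724735 [-0.8845113  -0.03630442  0.80274816] [ 0.37  0.37 -0.41  0.   -0.78 -0.44]
```

View pics/s17.png

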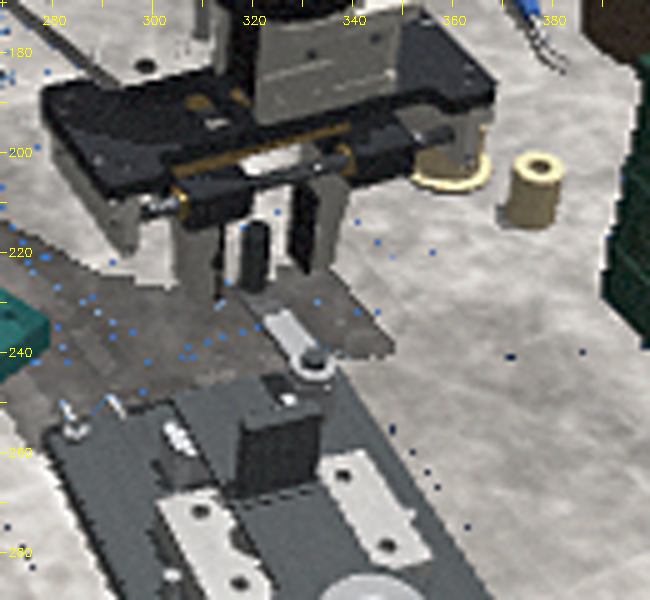

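```bash
python3 -m crank '[[0,0,0,0,0,0,0.2],[0,0,0,0,0,0,0.2],[0,0,0,0,0,0,0.2],[0,0,0,0,0,0,0.2]]' 6
cat >> h.py <<'E'
def kp(deg):
    a=np.radians(deg);k=jg(155+60*np.cos(a),-45+60*np.sin(a),0);return np.array([k[0],k[1],.0515]),tgt(JY-np.pi/2+a,-1,0)[0]
E
python3 - <<'E'
from h import *
p,R,s=pose();print(p,s["width"],s["force"])
for d in (8,13,18,23,28,34,40,46,52): print(d,end=" ");delta(*kp(d))
E
```

```text
t: 17.95
eef_pos: [0.5793, 0.0181, 0.052]
ee_rot: [1.333, 1.57, -1.878]
force: [0.1, 0.1, -0.1]
width: 0.0179
[0.57932879 0.01807666 0.05198655] 0.017915046029192392 [ 0.05711303  0.09975888 -0.10945714]
8 d [0.0005 0.0005 0.0043] rot [-0.0685  0.0002 -0.0009]
13 d [0.0005 0.0011 0.0095] rot [-0.1558  0.0003 -0.0008]
18 d [0.0005 0.0022 0.0146] rot [-0.243   0.0003 -0.0008]
23 d [0.0005 0.0036 0.0196] rot [-3.303e-01  3.000e-04 -8.000e-04]
28 d [0.0005 0.0056 0.0245] rot [-4.176e-01  4.000e-04 -8.000e-04]
34 d [0.0005 0.0084 0.0301] rot [-5.223e-01  4.000e-04 -8.000e-04]
40 d [0.0005 0.0118 0.0354] rot [-6.27e-01  5.00e-04 -8.00e-04]
46 d [0.0005 0.0158 0.0402] rot [-7.317e-01  5.000e-04 -7.000e-04]
52 d [0.0005 0.0202 0.0447] rot [-8.365e-01  6.000e-04 -7.000e-04]
```

```bash
python3 -m crank '[[0,0.0005,0.0043,-0.07,0,0,0.2],[0,0.0011,0.0095,-0.156,0,0,0.2],[0,0.0022,0.0146,-0.243,0,0,0.2],[0,0.0036,0.0196,-0.33,0,0,0.2],[0,0.0056,0.0245,-0.418,0,0,0.2],[0,0.0084,0.0301,-0.522,0,0,0.2],[0,0.0118,0.0354,-0.627,0,0,0.2],[0,0.0158,0.0402,-0.732,0,0,0.2],[0,0.0202,0.0447,-0.836,0,0,0.2],[0,0.0202,0.0447,-0.836,0,0,0.2]]' 6
python3 - <<'E'
from h import *
g=save("scene","s18.png",(270,170,400,290),5)
p,R,s=pose();print(p,s["width"],s["force"])
for d in (57,62,67,72,77,82,87,90,92): print(d,end=" ");delta(*kp(d))
E
```

```text
t: 19.2
eef_pos: [0.5332, 0.0009, 0.052]
ee_rot: [0.377, 1.57, -2.0]
force: [-0.4, -0.2, -0.0]
width: 0.0173
[0.53331834 0.00099454 0.05195686] 0.017409601186357416 [ 0.216403    0.50185249 -0.03913488]
57 d [0.0005 0.0002 0.0052] rot [-0.0901  0.001  -0.0003]
62 d [0.0005 0.0009 0.0104] rot [-0.1773  0.001  -0.0003]
67 d [0.0005 0.0021 0.0155] rot [-0.2646  0.001  -0.0003]
72 d [0.0005 0.0036 0.0205] rot [-3.519e-01  1.000e-03 -2.000e-04]
77 d [0.0005 0.0057 0.0253] rot [-4.391e-01  1.000e-03 -2.000e-04]
82 d [0.0005 0.0081 0.0299] rot [-5.264e-01  1.000e-03 -1.000e-04]
87 d [0.0005 0.0109 0.0343] rot [-6.137e-01  1.000e-03 -1.000e-04]
90 d [0.0005 0.0128 0.0369] rot [-6.66e-01  1.10e-03 -1.00e-04]
92 d [0.0005 0.0141 0.0385] rot [-0.7009  0.0011 -0.    ]
```

View pics/s18.png

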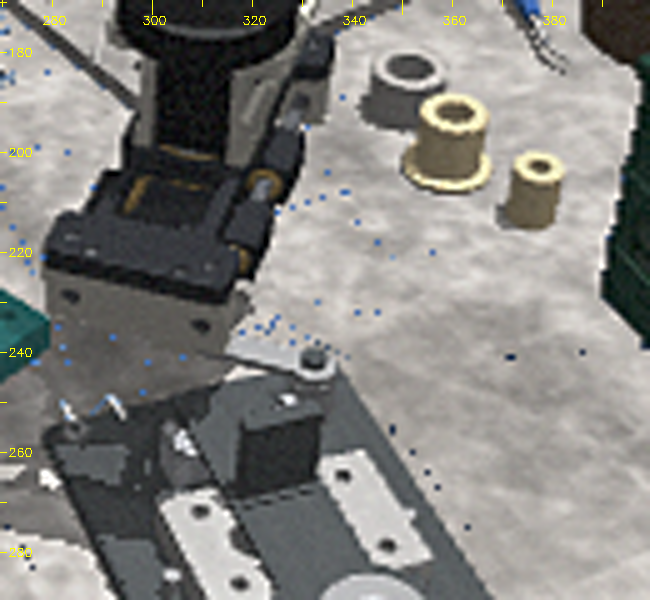

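The keeper follows the gripper and now points towards (310,240) in the scene view. I'll continue to about 88° and then to the stop.

```bash
python3 -m crank '[[0,0.0002,0.0052,-0.09,0,0,0.2],[0,0.0009,0.0104,-0.177,0,0,0.2],[0,0.0021,0.0155,-0.265,0,0,0.2],[0,0.0036,0.0205,-0.352,0,0,0.2],[0,0.0057,0.0253,-0.439,0,0,0.2],[0,0.0081,0.0299,-0.526,0,0,0.2],[0,0.0109,0.0343,-0.614,0,0,0.2],[0,0.0109,0.0343,-0.614,0,0,0.2]]' 6
python3 - <<'E'
from h import *
p,R,s=pose();print(p,s["width"],s["force"])
for d in (87,90,92,94,96): print(d,end=" ");delta(*kp(d))
E
```

```text
t: 20.25
eef_pos: [0.5162, -0.0307, 0.0519]
ee_rot: [-0.337, 1.57, -2.102]
force: [-0.0, -0.6, 0.3]
width: 0.0177
[ 0.51620408 -0.03069432  0.05188538] 0.01771923929025449 [-0.00116446 -0.62050255  0.32057811]
87 d [ 0.0004 -0.0001 -0.    ] rot [-0.      0.0011  0.0004]
90 d [ 0.0004 -0.0001  0.0031] rot [-0.0524  0.0011  0.0004]
92 d [0.0004 0.0001 0.0052] rot [-0.0873  0.0011  0.0004]
94 d [0.0004 0.0003 0.0073] rot [-0.1222  0.0011  0.0004]
96 d [0.0004 0.0006 0.0094] rot [-0.1571  0.001   0.0005]
```

```bash
python3 -m crank '[[0,0,0.0015,-0.026,0,0,0.2],[0,0,0.0031,-0.052,0,0,0.2],[0,0,0.0042,-0.052,0,0,0.2],[0,0,0.0050,-0.052,0,0,0.2]]' 6
python3 -m crank '[[0,0,0.0005,0,0,0,0.2],[0,0,0.001,0,0,0,0.2]]' 6
python3 -m crank '[[0,0,0.0005,0,0,0,0.2],[0,0,0.001,0,0,0,0.2]]' 6
python3 - <<'E'
from h import *
p,R,s=pose();print(p,s["width"],s["force"],s["moment"])
E
```

```text
t: 20.75
eef_pos: [0.5152, -0.0355, 0.0519]
ee_rot: [-0.275, 1.57, -1.985]
force: [0.4, 1.4, -1.0]
width: 0.0179
t: 21.0
eef_pos: [0.5151, -0.0362, 0.0519]
ee_rot: [-0.438, 1.57, -2.148]
force: [-0.6, 5.5, 0.7]
width: 0.0178
t: 21.25
eef_pos: [0.5151, -0.0365, 0.0519]
ee_rot: [2.813, 1.57, 1.103]
force: [-1.2, 10.5, 0.8]
width: 0.0175
[ 0.51513435 -0.03648387  0.05188801] 0.01754701255510179 [-1.15299424 10.54165687  0.7978962 ] [3.80551086 0.49360618 0.02962755]
```

The force rises to 10 N at the expected spot, so the keeper is on its stop. I'll unload within the cage slack, open and rise clear.

```bash
python3 -m crank '[[0,0,-0.0015,0,0,0,0.2],[0,0,-0.003,0,0,0,0.3],[0,0,-0.003,0,0,0,0.4],[0,0,-0.003,0,0,0,0.45],[-0.02,0,-0.003,0,0,0,0.45],[-0.05,0,-0.003,0,0,0,0.45],[-0.09,0,-0.003,0,0,0,0.45],[-0.13,0,-0.003,0,0,0,0.45],[-0.17,0,-0.003,0,0,0,0.45]]' 6
python3 - <<'E'
from h import *
p,R,s=pose();print(p,s["width"],s["force"])
k,_=kp(90);print("to side",); delta([.42,.25,.22],R)
E
```

```text
t: 22.38
eef_pos: [0.5151, -0.0346, 0.2232]
ee_rot: [-0.36, 1.57, -2.07]
force: [1.1, -0.8, 0.0]
width: 0.0395
[ 0.51508835 -0.03459794  0.22324869] 0.039464792954971926 [ 1.12974392 -0.77248663  0.03636251]
to side
d [ 0.003  -0.1336 -0.2687] rot [0. 0. 0.]
```

Moving the arm aside so I can see the jig.

```bash
python3 -m crank '[[0,-0.02,-0.05,0,0,0,0.45],[0,-0.05,-0.1,0,0,0,0.45],[0,-0.08,-0.16,0,0,0,0.45],[0,-0.11,-0.22,0,0,0,0.45],[0,-0.1336,-0.2687,0,0,0,0.45],[0,-0.1336,-0.2687,0,0,0,0.45],[0,-0.1336,-0.2687,0,0,0,0.45]]'
python3 - <<'E'
from h import *
g=save("scene","s20.png",(270,190,400,340),5)
f=save("top","t20.png",(280,170,420,270),5)
f=grab_frame("top");g=grab_frame("scene");cv2.imwrite("pics/T20.png",f["pixels"][:,:,::-1])
for d in(80,85,90): 
    a=np.radians(d);k=jg(155+60*np.cos(a),-45+60*np.sin(a),49.5);print(d,pd(f,k,KT).round(1),pd(g,k,KS).round(1))
E
```

```text
t: 23.25
eef_pos: [0.4199, 0.2501, 0.2215]
ee_rot: [-0.422, 1.569, -2.13]
force: [-0.9, -0.7, 0.6]
width: 0.0393
80 [308.9 222. ] [307.9 232.9]
85 [311.1 222.7] [308.5 234.4]
90 [313.4 223.2] [309.3 235.9]
```

View pics/s20.png

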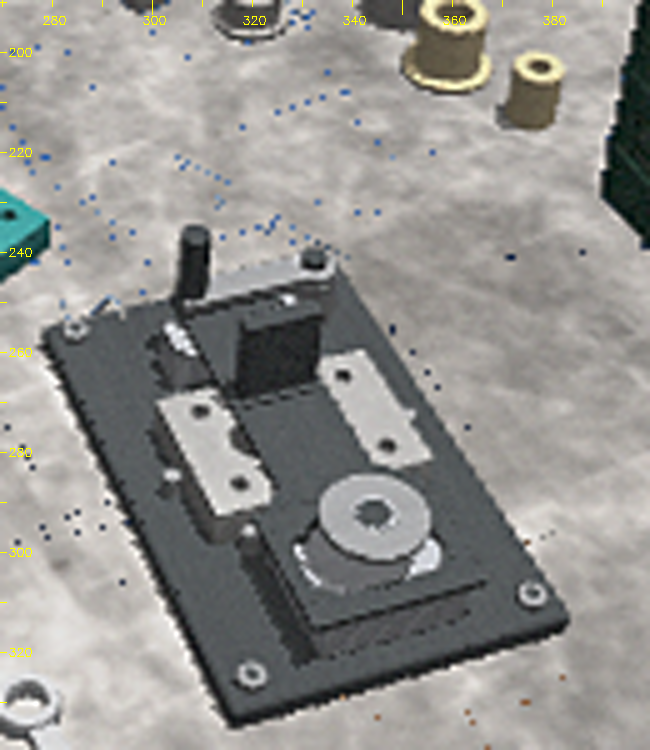

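View pics/t20.png

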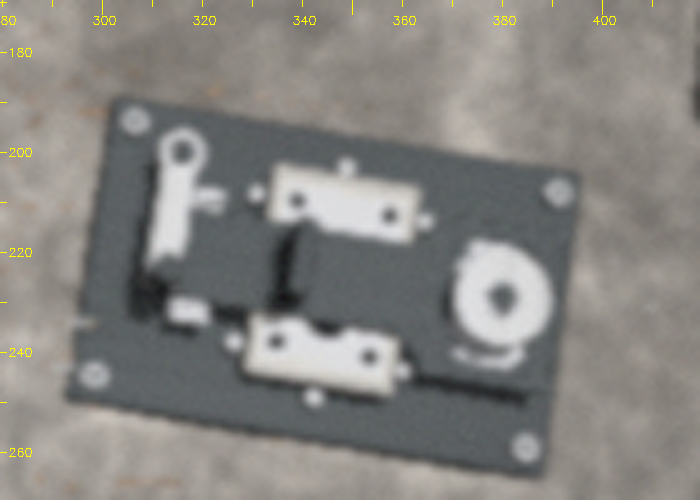

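View pics/T20.png

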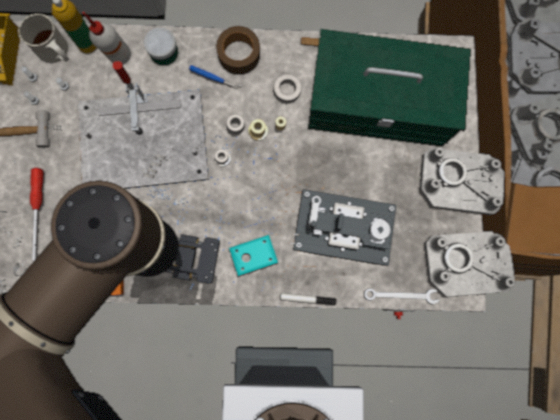

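```bash
python3 - <<'E'
from station import *
s=get_state();print(s["t"],s["force"].round(2));print(job_done())
E
```

```text
23.45 [-0.34 -0.75 -1.17]
the job is handed in; nothing more can be done
None
```

The strap is hooked on the stud and locked by the keeper, and the job is handed in after 23.5 s of the 58 s allowed.

- **What I did:**
  - I gripped the strap by its tab and tilted it 40° with the tab end high.
  - I slid the end bar in under the stud's head towards the shank, then levelled it onto the pad and rest.
  - I swung the keeper across by its knob until it met its stop, where the push force rose to about 10 N.
- **Last pictures:**
  - The head overlaps the eye all round, and the free end lies between the two lugs.
  - The knob in the scene view is at (309,236), which matches the fully closed position of (309.3,235.9). In the top view the arm lies straight across the strap's end.
  - The block is still in its nest, and the spanner, the bush and the turquoise look-alike have not moved. The robot is clear of everything.
- **Disagreements:**
  - While the strap was on the bench, the two camera views placed it up to 5 mm apart. Fitting some lens distortion reduced this.
  - The strap's sideways position in the grip read 2.8 mm off at the first check and 1.3 mm near the jig. I used 1.2 mm, and the strap went in with no contact above a few newtons.
  - Before the swing the two views read the keeper's angle as about 2° and 6°. I used 4°, and the knob sat between the fingers.

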